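Thread the slim flask through the drying cradle's hoops and latch it

ROBOT

A 7-joint arm with a two-finger parallel gripper is mounted at the origin on a cart in front of the work surface, level with it; the furniture and walls round the work are solid. World frame = base frame: x ahead of the robot, y to its left, z up, the work surface at z = 0. Lengths are in mm, angles in rad, forces in N, time in s.
With the tool pointing down it reaches from about 425 to 800 mm from the base axis. Payload 8.3 kg.
Tool frame: the origin (TCP) lies at the very end of the fingers, on their centre line; the grasp point (between the pads) lies grip_point_offset behind it (grip_point_offset is the distance from the TCP to the grasp point, in mm); z points along the fingers, x is the direction in which the jaws open and shut, and the axes are right-handed (so a half turn about z gives the same grasp; the last joint's range is limited). The gripper opens to 85 mm and grips with 20 to 120 N. Pads are 22 mm wide; open, the fingers measure 114 mm over their backs; the gripper's body (76 mm by 85 mm) begins 54 mm behind the grasp point. The pads swing forward as they close: fully open they stand 13 mm farther back than shut.
Start: joints at [-1.257, 0.383, 0.016, 1.37, -0.006, 1.388, -0.046], TCP at [229.915, 581.156, 231.279] pointing down, gripper open.
Joint ranges: [-2.95, 2.95], [-0.25, 2.06], [-1.52, 1.56], [0.18, 2.33], [-1.44, 4.58], [0.02, 2.06], [-3.01, 3.01]. Speed limits (rad/s): [2.39, 2.39, 3.01, 3.01, 3.14, 3.14, 3.14].

INTERFACE

Orientations are given as a 3x3 rotation matrix whose columns are the frame's x, y, z axes.
In Python, from cell import read_state, capture, job_done, grip_point_offset gives the robot as it stands.
- The arm moves only by the tool send_rows, never from a script. Its argument "targets" is one flat list of numbers, 5 for each row, row after row: the shift along the tool's x, y, z in cm, then the turn about the tool's z in degrees, then the closure, from 0 (fully open) to 1 (shut). In form: [x, y, z, yaw, grip, x, y, z, yaw, grip, ...]. A call has 1 to 5 rows; each row is the pose to reach, as a shift and turn from the pose commanded when the call began, along the tool's axes at that moment; what a row does not reach only later rows make up. A row lasts 1/10 s, in which the tool goes at most 50 mm and 8.59 degrees, less where a joint would pass 70% of its speed; a pose out of reach is approached as far as the arm can. A call with a gripper value outside its range is refused whole. The fingers move at their own pace and stop on an object; "newtons" is the grip in N (left out, the last holds). Time passes only in rows, so rows that repeat a pose let the fingers close. It gives the time, the measured TCP pose, the force and the opening at its end, in the units of the state.
- read_state(): the state, without advancing time (a new reading comes with each control period).
- capture(name): name is "side" or "top" or "wrist"; returns a dict with "image" (420x560x3 uint8, red, green, blue), "K" (3x3 intrinsics, pixels), "distortion" ([k1, k2, p1, p2, k3] as OpenCV has them; the pictures are not rectified), "T" (4x4, takes a point from camera to world coordinates); the wrist camera has in their place "hand_eye" (4x4, takes a point from camera to tool coordinates, whose origin is the TCP and whose axes are the tool frame's). Camera axes: x right, y up, looking along -z (the intrinsics and any distortion apply to the point x, -y, -z); pixel columns grow to the right and rows downward; lengths in mm; the calibration is good to about 2 mm. A picture is of the moment at which its call begins: read the wrist's pose just before it. There is no depth.
- job_done(): hands the job in, once; it reports no verdict.
The state is a dict: "time_s": time; "joint_positions": joint angles; "qvel": joint speeds; "joint_torque": joint torques, N m; "tool_pos": TCP position; "eef_rot": TCP orientation; "wrist_force": force on the tool from outside, world axes, zero at the start; "moment": the same for the moment, N m; "width": finger opening in mm.
Only numpy, scipy, OpenCV 4.12 (cv2) and the standard library are available. Lean on these libraries where they do the work, as an engineer would, in place of code of your own. Each camera call takes 0.05 s, during which the arm holds its last target.

TASK

Put the slimmer of the two steel flasks in the wire drying cradle: slide it lying down, cap first, in through the large hoop and the middle hoop until its shoulder comes to a stop against the smallest hoop with only the cap sticking through. Let it rest there, then swing the keeper arm fully shut behind its tail. Leave the stout flask and the other things on the counter where they are.

Things in the scene. Friction and masses are not known exactly. Their poses are not given: they have to be found in the camera images.
- slim_flask_center (a point): Slim steel flask (loose, 0.2 to 0.4 kg) lying level on a wooden rest. Point on its axis half-way along, also near its centre of mass; x axis from tail to cap. 200 mm long: body 42 mm in diameter from the tail (100 mm behind this point) to the square shoulder (68 mm ahead), then a cap 21 mm in diameter, 32 mm long. Gripped 70 mm behind this point it is clear of the rest and, when home, of the hoops.
- stout_flask_center (a point): Stout steel flask (loose), to be left alone: body 58 mm in diameter and 150 mm long, same cap, lying on a rest of the same kind about 15 cm from the slim one (either may be the nearer). Point on its axis, 100 mm from the tail; x axis from tail to cap.
- cradle: Drying cradle, fixed: wooden base with three upright hoops of 8 mm wire at x = -15, 35, 85 mm. Origin at counter level under the line of hoops; x axis = the way in (large hoop first), z up. The slim flask rests in the hoops with its axis 75 mm above the counter; with its axis at 78 mm it is clear of all hoops. Home, shoulder against the small hoop, its centre point is at x = 13 mm, its tail at x = -87 mm.
- ring_large (a point): Centre of the large hoop, inner diameter 64 mm, 86 mm above the counter (top of its wire at 126 mm).
- ring_middle (a point): Centre of the middle hoop, inner diameter 54 mm, 81 mm above the counter.
- ring_small (a point): Centre of the smallest hoop, inner diameter 32 mm, 77.5 mm above the counter: the cap passes, the shoulder does not.
- keeper_knob (a point): The keeper's knob, an upright black cylinder 14 mm in diameter standing from 66 to 111 mm above the counter; this point is on its axis at 92 mm. It can be pinched from above or pushed, and moves on a circle of 76 mm radius about the pivot.
- keeper_pivot (a point): The keeper's vertical pivot axis (point at the knob's height), on a low post (top 69 mm above the counter) at x = -99, y = -65 mm of the cradle. The flat steel arm is level, 56 to 68 mm above the counter.
- keeper (a joint): Angle of the keeper arm: 0 = fully open (pointing back, clear of the way in), 1.7 = shut against its stop, straight across behind the flask's tail, leaving 8 mm to it. Grows clockwise seen from above. It stays where it is left (friction under 2 N at the knob) and cannot shut if the flask is not fully in.
- mug_4: Bystander: white mug standing upside down, 90 mm tall, loose, at the left. Origin at its underside. Other mugs, fixed and stacked up to 190 mm high, fill the counter beyond the cradle (world x over 0.62 m, y from 0.13 to 0.6 m): cross them higher.
- teaspoon: Bystander: teaspoon, 132 mm long, loose, flat on the counter near its front edge between the flasks and the cradle. Origin at its underside.

How it is judged:
By the outcome, as a careful person would: the job done as asked, in the order asked, and still so for the second after the job is handed in, with the robot touching nothing.
It also fails if it takes over 67 s, if anything falls off the work surface, if the arm or the gripper's body presses on something with over 40 N, if the wrist force passes 120 N, or if a joint passes its speed limit or range.

## Working session

There is one attempt and no reset: what is moved stays moved. The work goes in short steps, Python scripts to look and compute and a tool call to move; the robot and the scene stay as the last step left them, time stands still between calls to the robot, and variables do not carry over. Pictures are saved under pics/ and viewed, and the job is handed in when it is done.

Besides the shell and the picture viewer there is one more tool, called after "Call:" as a command line: name --argument value ..., lists and objects as JSON in quotes. send_rows: Moves the arm, as the interface text tells. Its arguments: {"type":"object","properties":{"targets":{"type":"array"},"newtons":{"type":"number"}},"required":["targets"]}

```bash
mkdir -p pics; ls; python3 - <<'E'
from cell import *
import cv2,pickle
print(read_state(), grip_point_offset)
for n in ["side","top","wrist"]:
    c=capture(n); pickle.dump(c,open(f"pics/{n}0.pkl","wb"))
    cv2.imwrite(f"pics/{n}0.png",c["image"][:,:,::-1])
    print(n,{k:v for k,v in c.items() if k!="image"})
E
```

```text
pics
{'time_s': 0.0, 'joint_positions': array([-1.25688818,  0.38424453,  0.01635466,  1.37115146, -0.00630672,
        1.38820106, -0.04647974]), 'qvel': array([ 0.0007982 ,  0.00176748,  0.00101194,  0.00103588,  0.00083577,
        0.00255309, -0.00043538]), 'joint_torque': array([ 8.07195720e-04, -6.27600503e+01,  8.44652932e-01, -3.71820009e+01,
        1.65529770e-02,  1.44037191e-02,  6.91674046e-06]), 'tool_pos': array([229.74063612, 580.70347552, 230.27596019]), 'eef_rot': array([[ 3.67860092e-01,  9.29880887e-01, -6.99164729e-04],
       [ 9.29879094e-01, -3.67860755e-01, -1.82638066e-03],
       [-1.95551173e-03,  2.17138929e-05, -9.99998088e-01]]), 'wrist_force': array([ 0.13331175, -0.72765343,  0.09926201]), 'moment': array([-0.04601755, -0.03947345,  0.00248364]), 'width': 85.188553275132} 18.700000000000003
side {'K': array([[430.84608766,   0.        , 274.97664871],
       [  0.        , 430.84608766, 212.2972285 ],
       [  0.        ,   0.        ,   1.        ]]), 'distortion': array([-0.07425293,  0.        ,  0.        ,  0.        ,  0.        ]), 'T': array(
[... 844 characters left out ...]
03],
       [ 0.00000000e+00,  0.00000000e+00,  0.00000000e+00,
         1.00000000e+00]])}
wrist {'K': array([[320.71525333,   0.        , 279.72865083],
       [  0.        , 320.71525333, 214.68583037],
       [  0.        ,   0.        ,   1.        ]]), 'distortion': array([-0.05836296,  0.        ,  0.        ,  0.        ,  0.        ]), 'hand_eye': array([[ 9.99999719e-01,  3.44729999e-04,  6.65715972e-04,
         8.79029967e-02],
       [ 5.11782382e-04, -9.62804903e-01, -2.70197069e-01,
        -6.99537266e+01],
       [ 5.47809566e-04,  2.70197334e-01, -9.62804809e-01,
        -1.42047323e+02],
       [ 0.00000000e+00,  0.00000000e+00,  0.00000000e+00,
         1.00000000e+00]])}
```

View pics/top0.png

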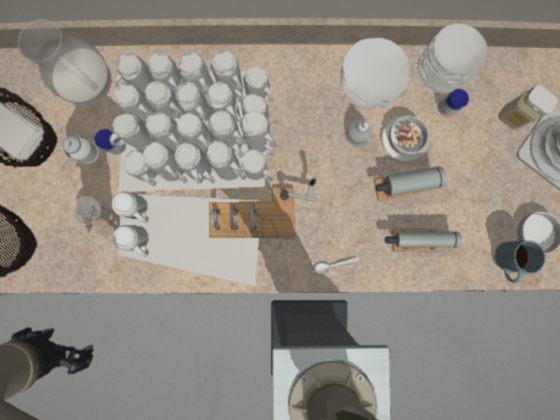

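View pics/side0.png

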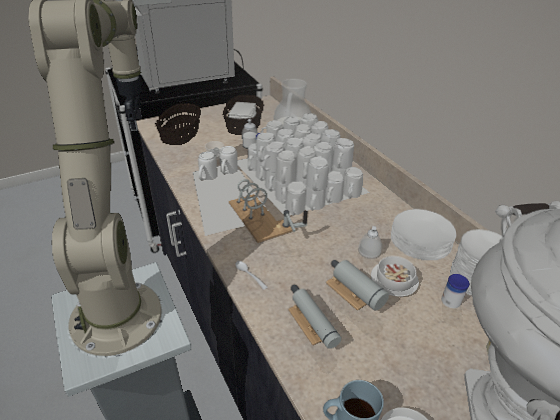

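View pics/wrist0.png

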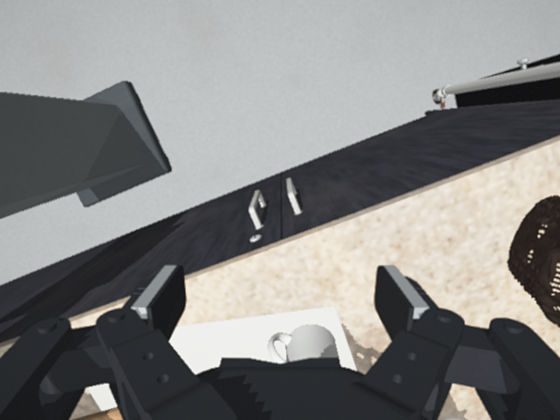

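```bash
python3 - <<'E'
import cv2
t=cv2.imread("pics/top0.png"); s=cv2.imread("pics/side0.png")
cv2.imwrite("pics/tA.png",cv2.resize(t[170:250,200:330],None,fx=6,fy=6,interpolation=cv2.INTER_CUBIC))
cv2.imwrite("pics/tB.png",cv2.resize(t[155:275,370:475],None,fx=5,fy=5,interpolation=cv2.INTER_CUBIC))
cv2.imwrite("pics/sA.png",cv2.resize(s[165:255,220:330],None,fx=6,fy=6,interpolation=cv2.INTER_CUBIC))
cv2.imwrite("pics/sB.png",cv2.resize(s[250:350,280:390],None,fx=6,fy=6,interpolation=cv2.INTER_CUBIC))
E
```

```text
(no output)
```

View pics/tA.png

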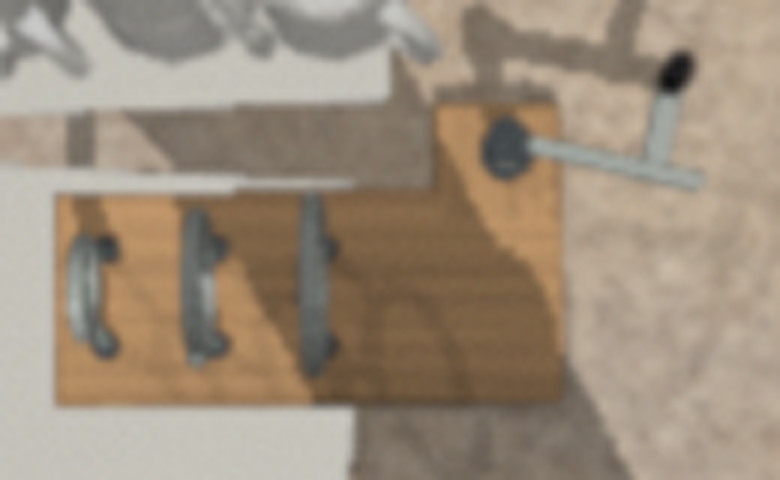

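View pics/tB.png

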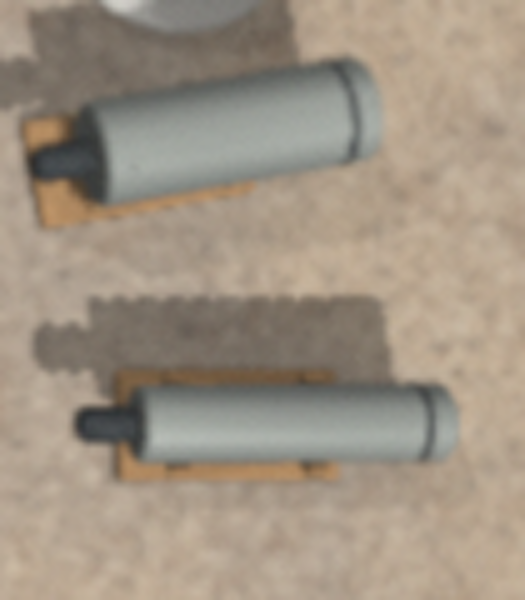

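View pics/sA.png

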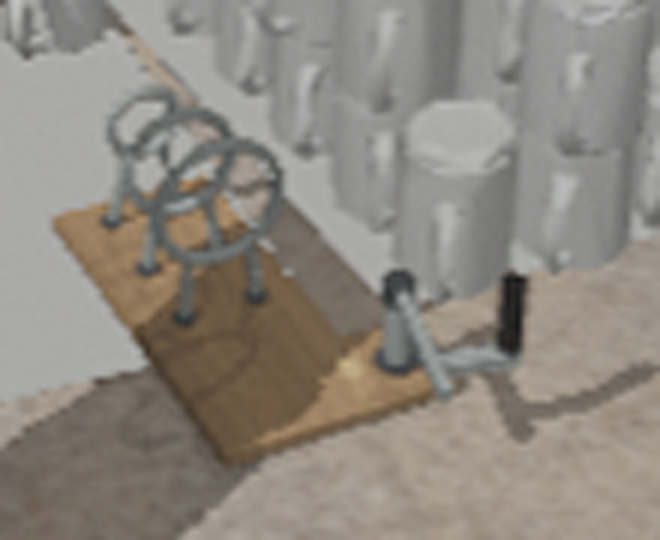

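View pics/sB.png

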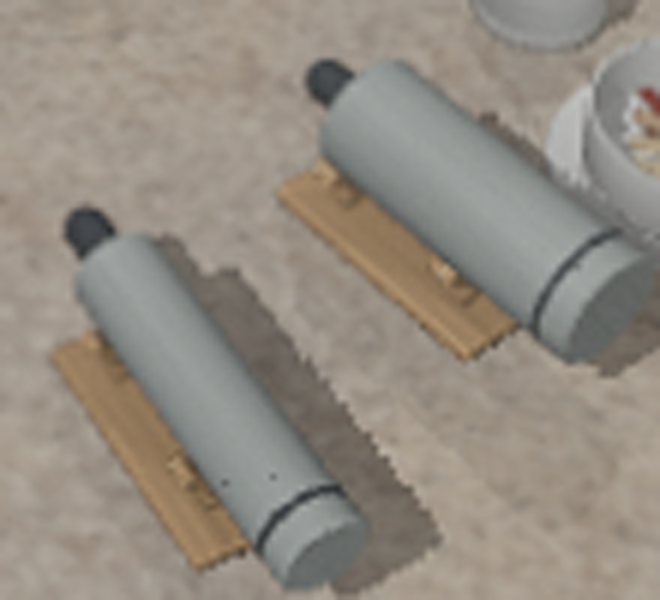

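```bash
cat > h.py <<'E'
import numpy as np,cv2,pickle
from scipy.optimize import least_squares
def proj(c,P,T=None):
    T=c["T"] if T is None else T
    P=np.atleast_2d(P).astype(float)
    q=(P-T[:3,3])@T[:3,:3]
    q=q*[1,-1,-1]
    return cv2.projectPoints(q,np.zeros(3),np.zeros(3),c["K"],c["distortion"])[0][:,0]
def tri(obs):
    # obs: list of (cam,T,px)
    def f(p): return np.concatenate([proj(c,p,T)[0]-px for c,T,px in obs])
    r=least_squares(f,[500,0,70]); return r.x,r.fun
def onz(c,px,z,T=None):
    def f(p): return proj(c,[p[0],p[1],z],T)[0]-px
    r=least_squares(f,[500,0]); return r.x
def Rz(a): return np.array([[np.cos(a),-np.sin(a),0],[np.sin(a),np.cos(a),0],[0,0,1]])
E
python3 - <<'E'
from h import *
t=pickle.load(open("pics/top0.pkl","rb"));s=pickle.load(open("pics/side0.pkl","rb"))
A=lambda x,y:np.array([200+x/6-.42,170+y/6-.42]); B=lambda x,y:np.array([370+x/5-.4,155+y/5-.4])
C=lambda x,y:np.array([220+x/6-.42,165+y/6-.42]); D=lambda x,y:np.array([280+x/6-.42,250+y/6-.42])
def pr(n,r): print(n,np.round(r[0],1),np.round(r[1],1))
pr("large",tri([(t,None,A(314,284)),(s,None,C(218,201))]))
print("large top-only",onz(t,A(314,284),86),"mid",onz(t,A(197,286),81),"small",onz(t,A(86,289),77.5))
print("large side-only",onz(s,C(218,201),86))
pr("pivot",tri([(t,None,A(507,148)),(s,None,C(399,283))]))
pr("knobtop",tri([(t,None,A(682,65)),(s,None,C(515,277))]))
print(onz(t,A(682,65),111),onz(s,C(515,277),111))
pr("slim tail",tri([(t,None,B(457,424)),(s,None,D(322,552))]))
pr("slim capend",tri([(t,None,B(76,424)),(s,None,D(82,226))]))
pr("stout tail",tri([(t,None,B(378,108)),(s,None,D(605,310))]))
for z in (40,50,60): print(z,onz(t,B(457,424),z),onz(t,B(76,424),z))
E
```

```text
large [501.9 207.1  88. ] [ 0.1 -0.2 -0.3  0. ]
large top-only [501.55881371 207.49055089] mid [501.26858792 258.04096383] small [500.41365866 306.27536005]
large side-only [503.89412718 209.33978314]
pivot [564.3 123.5  68.7] [ 0.4 -0.8 -1.1  0.1]
knobtop [591.9  51.1 113.1] [ 0.1 -0.3 -0.4  0.1]
[591.47861074  51.26875151] [594.60600116  53.23672394]
slim tail [ 439.9 -346.2   56.6] [-0.2  0.5  0.5 -0.1]
slim capend [ 443.9 -145.6   43. ] [ 0.2 -0.4 -0.4  0.1]
stout tail [ 607.4 -305.6   67.9] [-0.4  0.9  0.9 -0.3]
40 [ 441.39585055 -354.9374911 ] [ 442.94148576 -145.99720617]
50 [ 441.26280331 -350.09189897] [ 442.79333312 -143.19358244]
60 [ 441.12975607 -345.24630684] [ 442.64518043 -140.38995876]
```

```bash
cat > plan.py <<'E'
import sys
from h import *
from cell import read_state
def plan(x,y,z,az=0):
    s=read_state(); R=s["eef_rot"]; p=s["tool_pos"]
    d=R.T@(np.array([x,y,z])-p)/10
    a=np.degrees(np.arctan2(R[1,0],R[0,0]))
    print("t",s["time_s"],"pos",p.round(1),"az",a.round(2),"w",round(s["width"],1),"F",s["wrist_force"].round(1),"| cmd",d.round(2),"yaw",round(((a-az)+180)%360-180,2), "rows",round(np.linalg.norm(d)/5,1))
if __name__=="__main__": plan(*map(float,sys.argv[1:]))
E
python3 plan.py 440 330 320 0
```

```text
t 0.15 pos [229.8 580.8 230.5] az 68.42 w 85.0 F [ 0.3 -0.3 -0.6] | cmd [-15.6   28.77  -8.93] yaw 68.42 rows 6.8
```

Call:
send_rows --targets '[-3,5,-4,8,0,-6,10,-8,16,0,-9,15,-9,24,0,-12,20,-9,32,0,-15.6,25,-9,40,0]' --newtons 40

```text
time_s: 0.65
tool_pos: [368.3, 396.9, 317.4]
eef_rot: [[0.882, 0.471, 0.001], [0.471, -0.882, 0.001], [0.001, -0.001, -1.0]]
wrist_force: [0.2, 0.0, 0.1]
width: 85.7
```

```bash
python3 plan.py 490 130 320 0; python3 -c "
from cell import *;print(read_state()['joint_positions'])"
```

```text
t 0.65 pos [368.3 396.9 317.4] az 28.1 w 85.7 F [0.2 0.  0.1] | cmd [-1.84 29.27 -0.29] yaw 28.1 rows 5.9
[-1.0683285   0.172073    0.2202462   1.45585921 -0.03774798  1.51622183
 -0.35876655]
```

Call:
send_rows --targets '[-0.4,5,0,6,0,-0.8,10,0,12,0,-1.2,15,0,18,0,-1.5,20,0,24,0,-1.8,25,0,28,0]'

```text
time_s: 1.15
tool_pos: [470.4, 168.4, 316.4]
eef_rot: [[1.0, 0.003, -0.0], [0.003, -1.0, 0.0], [-0.0, -0.0, -1.0]]
wrist_force: [0.8, -0.0, 0.5]
width: 85.1
```

Call:
send_rows --targets '[0,4.2,0,0,0,0,4.2,0,0,0,0,4.2,0,0,0]'

```text
time_s: 1.45
tool_pos: [470.4, 127.5, 316.5]
eef_rot: [[1.0, 0.005, -0.0], [0.005, -1.0, 0.001], [-0.0, -0.001, -1.0]]
wrist_force: [-0.8, 1.9, -0.5]
width: 85.5
```

```bash
cat > wr.py <<'E'
import sys
from h import *
from cell import *
n=sys.argv[1]
s=read_state(); c=capture("wrist")
T=np.eye(4);T[:3,:3]=s["eef_rot"];T[:3,3]=s["tool_pos"]
c["T"]=T@c["hand_eye"]; pickle.dump(c,open(f"pics/{n}.pkl","wb")); cv2.imwrite(f"pics/{n}.png",c["image"][:,:,::-1])
print(s["tool_pos"],s["joint_positions"].round(2),np.abs(s["qvel"]).max())
E
python3 wr.py w1
```

```text
[470.36336073 127.49333868 316.45415601] [-0.78  0.05  0.47  1.6  -0.02  1.5  -0.3 ] 0.04607791332519672
```

View pics/w1.png

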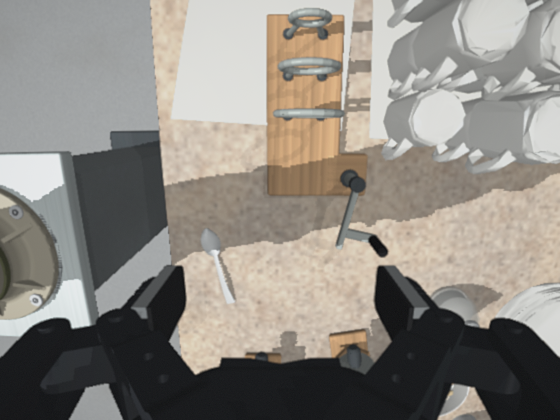

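```bash
python3 - <<'E'
import cv2
t=cv2.imread("pics/w1.png")
cv2.imwrite("pics/w1A.png",cv2.resize(t[0:130,250:370],None,fx=4.5,fy=4.5,interpolation=cv2.INTER_CUBIC))
cv2.imwrite("pics/w1B.png",cv2.resize(t[150:270,290:410],None,fx=5,fy=5,interpolation=cv2.INTER_CUBIC))
E
```

```text
(no output)
```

View pics/w1A.png

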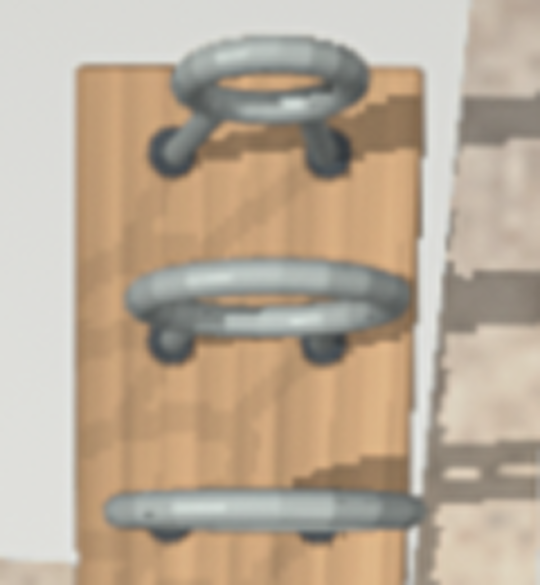

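View pics/w1B.png

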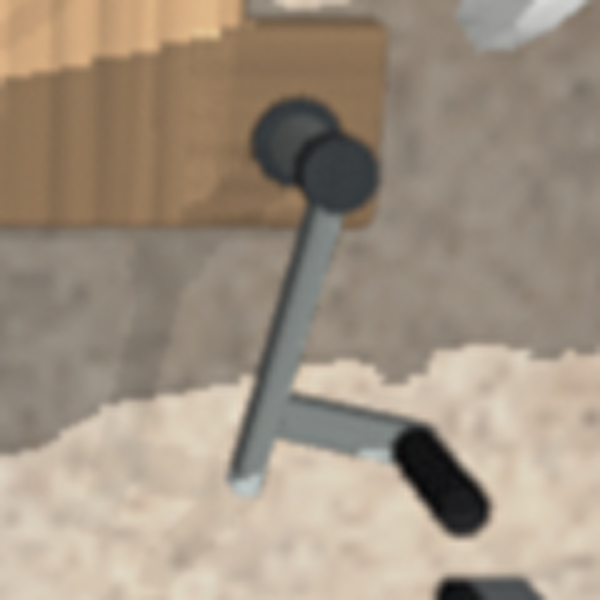

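```bash
cat > fitc.py <<'E'
from h import *
t=pickle.load(open("pics/top0.pkl","rb"));s=pickle.load(open("pics/side0.pkl","rb"));w=pickle.load(open("pics/w1.pkl","rb"))
A=lambda x,y:np.array([200+x/6-.42,170+y/6-.42])
C=lambda x,y:np.array([220+x/6-.42,165+y/6-.42])
WA=lambda x,y:np.array([250+x/4.5-.4,y/4.5-.4]); WB=lambda x,y:np.array([290+x/5-.4,150+y/5-.4])
L=[-15,0,86];M=[35,0,81];S=[85,0,77.5];P=[-99,-65,69]
obs=[(w,L,WA(264.5,510)),(w,M,WA(268.5,298)),(w,S,WA(270.5,80)),(w,P,WB(340,172)),
(t,L,A(314,284)),(t,M,A(197,286)),(t,S,A(86,289)),(t,P,A(507,148)),(s,L,C(218,201)),(s,P,C(399,283))]
def f(p,idx=range(10)):
    R=Rz(p[2]); o=np.array([p[0],p[1],0]); return np.concatenate([proj(obs[i][0],R@obs[i][1]+o)[0]-obs[i][2] for i in idx])
for idx in (range(10),range(4),range(4,8)):
    r=least_squares(f,[500,222,np.pi/2],args=(idx,)); print(r.x[:2].round(1),np.degrees(r.x[2]).round(2)); print(r.fun.reshape(-1,2).round(1).tolist())
print("knob top",tri([(w,None,WB(462,508)),(t,None,A(682,65)),(s,None,C(515,277))]))
print(onz(w,WB(462,508),111),onz(w,WB(340,172),69),onz(t,A(507,148),69))
E
python3 fitc.py; python3 plan.py 450 -200 320
```

```text
[500.4 224.6] 89.96
[[0.0, 0.2], [-0.1, 0.3], [0.2, 0.2], [0.3, 1.1], [-0.8, 0.4], [-0.6, 0.3], [-1.3, -0.0], [-0.4, -1.2], [-1.0, 0.2], [-1.1, -0.4]]
[500.3 225. ] 90.02
[[-0.1, -0.2], [-0.3, -0.1], [0.0, -0.3], [0.4, 0.7]]
[500.1 222.8] 89.26
[[-0.1, 0.6], [0.1, 0.3], [-0.6, -0.3], [0.6, -0.6]]
knob top (array([590.74278488,  53.32181181, 108.30046262]), array([ 0.73063988,  0.5368362 , -0.90306198,  0.47006674, -1.17662238,
        1.04590893]))
[588.87191365  55.10156282] [564.83829439 126.90409127] [562.14779641 124.45451734]
t 1.5 pos [470.1 129.  316.3] az 0.44 w 85.2 F [-0.2  0.8  0.1] | cmd [-2.26 32.88 -0.39] yaw 0.44 rows 6.6
```

Call:
send_rows --targets '[-0.5,5,0,0,0,-1,10,0,0,0,-1.5,15,0,0,0,-2,20,0,0,0,-2.3,25,0,0.5,0]'

```text
time_s: 2.0
tool_pos: [449.2, -120.6, 316.5]
eef_rot: [[1.0, 0.002, 0.0], [0.002, -1.0, 0.0], [0.0, -0.0, -1.0]]
wrist_force: [1.2, -0.4, -0.7]
width: 85.2
```

Call:
send_rows --targets '[0,5,0,0,0,0,10,0,0,0,0,11,0,0,0,0,11,0,0,0,0,11,0,0,0]'

```text
time_s: 2.5
tool_pos: [450.0, -228.4, 316.0]
eef_rot: [[1.0, 0.002, -0.001], [0.002, -1.0, 0.0], [-0.001, -0.0, -1.0]]
wrist_force: [-0.1, 0.7, 0.0]
width: 85.7
```

```bash
python3 wr.py w2
```

```text
[ 450.03422124 -228.44794073  315.95447127] [-0.39  0.11  0.88  1.57 -0.08  1.51  0.49] 0.016524776211358727
```

View pics/w2.png

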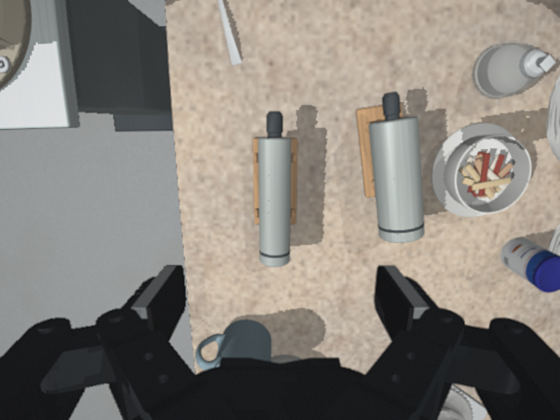

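```bash
python3 - <<'E'
import cv2
t=cv2.imread("pics/w2.png")
cv2.imwrite("pics/w2A.png",cv2.resize(t[100:280,240:320],None,fx=4,fy=4,interpolation=cv2.INTER_CUBIC)[:600*2][:720])
a=cv2.resize(t[105:190,240:320],None,fx=6,fy=6,interpolation=cv2.INTER_CUBIC); b=cv2.resize(t[190:275,240:320],None,fx=6,fy=6,interpolation=cv2.INTER_CUBIC)
cv2.imwrite("pics/w2A.png",cv2.hconcat([a[:,:390],b[:,:390]]))
E
```

```text
(no output)
```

View pics/w2A.png

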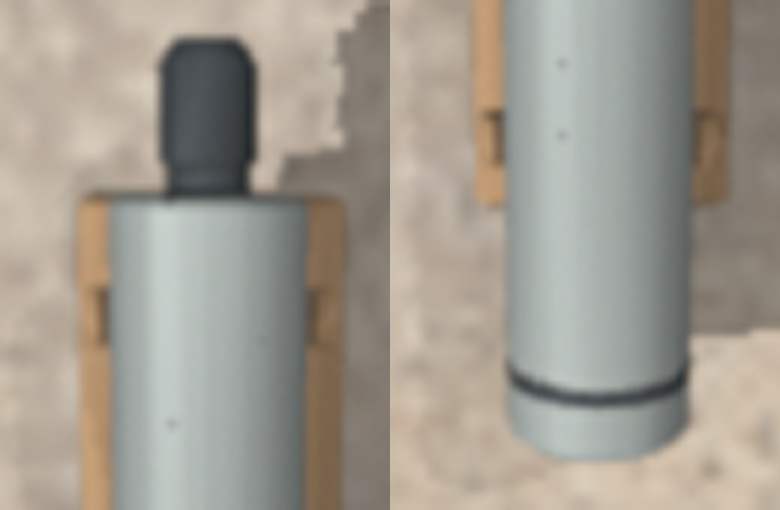

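```bash
cat > fitf.py <<'E'
from h import *
t=pickle.load(open("pics/top0.pkl","rb"));s=pickle.load(open("pics/side0.pkl","rb"));w=pickle.load(open("pics/w2.pkl","rb"))
B=lambda x,y:np.array([370+x/5-.4,155+y/5-.4]); D=lambda x,y:np.array([280+x/6-.42,250+y/6-.42])
U=lambda x,y:np.array([240+x/6-.42,105+y/6-.42]); V=lambda x,y:np.array([240+(x-390)/6-.42,190+y/6-.42])
def ray(c,px):
    q=cv2.undistortPoints(np.array([[px]],float),c["K"],c["distortion"])[0,0]
    d=c["T"][:3,:3]@np.array([q[0],-q[1],-1]); return c["T"][:3,3],d/np.linalg.norm(d)
edges=[(w,U(108,300),1),(w,U(306,300),-1),(w,V(506,300),1),(w,V(692,300),-1),
 (t,B(200,386),-1),(t,B(200,461),1),(t,B(350,385),-1),(t,B(350,461),1)]
def model(p):
    a=np.array([np.cos(p[3]),np.sin(p[3]),0]); return np.array(p[:3]),a
def f(p):
    o,a=model(p); r=[]
    for c,px,sg in edges:
        C,d=ray(c,px); n=np.cross(a,d); n/=np.linalg.norm(n)
        dist=abs((C-o)@n); r.append(dist-21)
    up=np.array([0,0,21])
    r.append((proj(w,o-100*a+up)[0]-V(598,458))[1]*1.2)
    r.append((proj(w,o+68*a+up)[0]-U(205,203))[1]*1.2)
    r.append((proj(t,o-100*a+up)[0]-B(457,424))[0]*2.5)
    r+=list((proj(s,o-100*a)[0]-D(322,552))*1.5)
    return np.array(r)
r=least_squares(f,[442,-243,50,np.pi/2]); print(r.x.round(2),np.degrees(r.x[3]));print(r.fun.round(1))
ids=list(range(4))+[8,9]
r=least_squares(lambda p:f(p)[ids],[442,-243,50,np.pi/2]);print("wrist",r.x.round(2),np.degrees(r.x[3]));print(r.fun.round(1))
o,a=model(r.x); print("grip pt",o-70*a)
E
python3 fitf.py
```

```text
[ 441.84 -241.54   46.45    1.57] 90.05086799380517
[ 0.7 -0.8  0.9 -0.7 -0.1 -1.9 -0.2 -1.1  1.5 -1.4 -0.1 -0.5  1. ]
wrist [ 440.93 -242.99   39.92    1.57] 90.01841978209328
[ 0.2  0.2  0.4  0.4  0.2 -0.2]
grip pt [ 440.95194134 -312.99018119   39.91919387]
```

```bash
python3 - <<'E'
import cv2
s=cv2.imread("pics/side0.png")
cv2.imwrite("pics/sC.png",cv2.resize(s[283:350,288:345],None,fx=9,fy=9,interpolation=cv2.INTER_CUBIC))
E
```

```text
(no output)
```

View pics/sC.png

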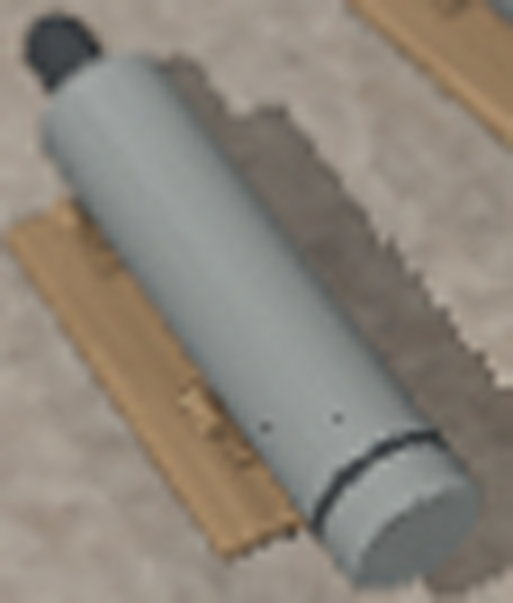

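```bash
cat > fit2.py <<'E'
exec(open("fitf.py").read().split("r=least")[0])
S=lambda x,y:np.array([288+x/9-.44,283+y/9-.44])
edges+= [(s,S(150,295),1),(s,S(250,432),1),(s,S(240,178),1),(s,S(360,330),1)]
for e in edges[8:]:
  pass
def g(p):
    o,a=model(p)
    k=f(p); return k[:12+2]
r=least_squares(g,[442,-243,45,np.pi/2]); print(r.x.round(2)); print(r.fun.round(1))
def h(p):  # all but tail in side
    return np.r_[f(p)[:12],f(p)[12:14]]
# z from side edges given x: axis must be midway
for x in (440,441,442,443):
  r=least_squares(lambda q:f([x,-242,q[0],q[1]])[8:12],[45,np.pi/2]); print(x,r.x,r.fun.round(1))
E
python3 fit2.py
```

```text
[ 442.01 -240.98   49.72    1.57]
[ 0.6 -1.1  1.  -1.1 -0.4 -1.7 -0.6 -0.9 -1.6 -2.  -1.2 -0.2  2.3 -1.8]
440 [53.94861745  1.59590189] [-1.6 -1.  -1.1 -1.3]
441 [51.97802001  1.59546658] [-1.6 -0.9 -1.  -1.3]
442 [50.00483929  1.59504036] [-1.5 -0.9 -1.  -1.2]
443 [48.02913028  1.59462349] [-1.4 -0.9 -1.  -1.1]
```

```bash
python3 plan.py 441.5 -310 160
```

```text
t 2.55 pos [ 450.1 -228.1  316. ] az 0.14 w 85.5 F [ 0.1  0.9 -0. ] | cmd [-0.87  8.2  15.6 ] yaw 0.14 rows 3.5
```

Call:
send_rows --targets '[-0.3,2.5,4,0,0,-0.6,5,8,0,0,-0.9,7.5,12,0,0,-0.9,8.2,15.6,0,0,-0.9,8.2,15.6,0,0]'

```text
time_s: 3.05
tool_pos: [438.1, -309.8, 155.8]
eef_rot: [[1.0, -0.0, -0.008], [-0.0, -1.0, 0.004], [-0.008, -0.004, -1.0]]
wrist_force: [0.9, 0.9, 0.2]
width: 85.3
```

```bash
python3 wr.py w3; python3 - <<'E'
import cv2
t=cv2.imread("pics/w3.png")
cv2.imwrite("pics/w3.png",t);cv2.imwrite("pics/w3A.png",cv2.resize(t[20:320,180:380],None,fx=2.0,fy=2.0,interpolation=cv2.INTER_CUBIC))
E
```

```text
[ 438.1363242  -309.75223795  155.80256548] [-0.17  0.34  0.89  1.75 -0.28  1.2   0.8 ] 0.09229988993103114
```

View pics/w3.png

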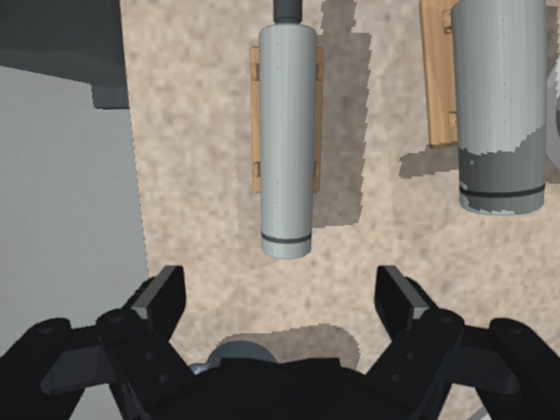

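View pics/w3A.png

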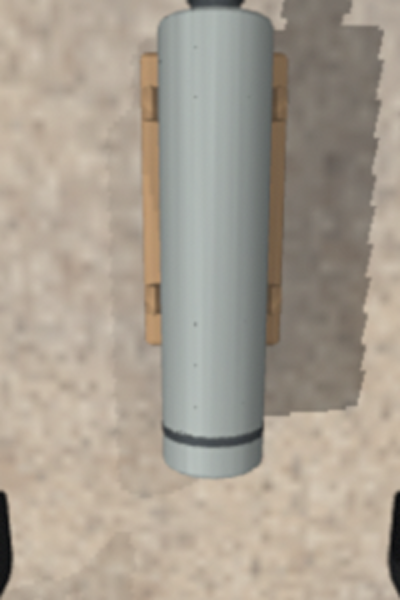

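```bash
cat > fit3.py <<'E'
exec(open("fitf.py").read().split("edges=")[0])
w=pickle.load(open("pics/w3.pkl","rb")); W=lambda x,y:np.array([180+x/2-.25,20+y/2-.25])
es=[W(159.5,150),W(272,150),W(162,400),W(264.5,400)]
def f(p):
    a=np.array([np.cos(p[3]),np.sin(p[3]),0]);o=np.array(p[:3]);r=[]
    for px in es:
        C,d=ray(w,px); n=np.cross(a,d); n/=np.linalg.norm(n); r.append(abs((C-o)@n)-21)
    r.append((proj(w,o-100*a+[0,0,21])[0]-W(213,477))[1])
    r.append((proj(w,o+68*a+[0,0,21])[0]-W(215,10))[1]); return r
r=least_squares(f,[441,-243,45,1.57]); print(r.x,r.fun.round(2)); o=r.x[:3]; a=np.array([np.cos(r.x[3]),np.sin(r.x[3]),0]); print(o-70*a)
E
python3 fit3.py; python3 plan.py 441 -312 80 0
```

```text
[ 441.71424221 -242.7553316    40.78373172    1.565578  ] [ 0.31  0.31  0.35  0.36  0.13 -0.1 ]
[ 441.34896112 -312.75437852   40.78373172]
t 3.1 pos [ 439.6 -310.2  158.7] az 0.03 w 85.4 F [-0.6  0.4  0.2] | cmd [0.17 0.2  7.87] yaw 0.03 rows 1.6
```

Call:
send_rows --targets '[0.1,0.2,4,0,0,0.2,0.3,8,0,0,0.2,0.3,11,0,0,0.2,0.3,13.7,0,0,0.2,0.3,13.7,0,0]'

```text
time_s: 3.6
tool_pos: [442.7, -312.6, 22.3]
eef_rot: [[1.0, 0.002, -0.002], [0.002, -1.0, 0.003], [-0.002, -0.003, -1.0]]
wrist_force: [-0.1, 0.1, 1.1]
width: 85.3
```

```bash
python3 plan.py 441.5 -312.7 21 0
```

```text
t 3.6 pos [ 442.7 -312.6   22.3] az 0.14 w 85.3 F [-0.1  0.1  1.1] | cmd [-0.12  0.01  0.13] yaw 0.14 rows 0.0
```

Close gradually, with the yaw trimmed.

Call:
send_rows --targets '[-0.1,0,0.1,0,0.3,-0.1,0,0.1,0,0.6,-0.1,0,0.1,0,1,-0.1,0,0.1,0,1,-0.1,0,0.1,0,1]' --newtons 50

```text
time_s: 4.1
tool_pos: [442.6, -316.3, 24.0]
eef_rot: [[1.0, -0.001, 0.003], [-0.001, -1.0, -0.001], [0.003, 0.001, -1.0]]
wrist_force: [1.9, -0.7, 5.9]
width: 40.6
```

Call:
send_rows --targets '[0,0,0,0,1,0,0,0,0,1,0,0,0,0,1,0,0,0,0,1]'

```text
time_s: 4.5
tool_pos: [442.5, -316.3, 23.9]
eef_rot: [[1.0, -0.001, 0.003], [-0.001, -1.0, -0.001], [0.003, 0.001, -1.0]]
wrist_force: [1.7, -0.1, 7.4]
width: 40.9
```

```bash
python3 plan.py 441.5 -312.7 150 0;python3 wr.py w4
```

```text
t 4.5 pos [ 442.5 -316.3   23.9] az -0.08 w 40.9 F [ 1.7 -0.1  7.4] | cmd [ -0.06  -0.35 -12.61] yaw -0.08 rows 2.5
[ 442.54965357 -316.32801332   23.90587725] [-0.06  0.52  0.79  1.86 -0.45  0.94  0.93] 0.0011366245845588938
```

View pics/w4.png

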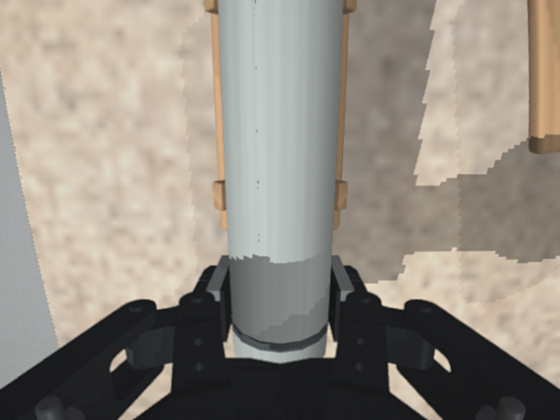

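Call:
send_rows --targets '[0,0,-2,0,1,0,0,-5,0,1,0,0,-9,0,1,0,0,-13,0,1,0,0,-13,0,1]'

```text
time_s: 5.05
tool_pos: [442.7, -317.9, 157.5]
eef_rot: [[1.0, -0.002, 0.007], [-0.002, -1.0, -0.004], [0.007, 0.004, -1.0]]
wrist_force: [-0.2, -0.5, -4.5]
width: 40.9
```

Call:
send_rows --targets '[0,0,0,0,1,0,0,0,0,1]'

```text
time_s: 5.25
tool_pos: [440.2, -314.8, 151.0]
eef_rot: [[1.0, -0.001, -0.002], [-0.001, -1.0, 0.001], [-0.002, -0.001, -1.0]]
wrist_force: [-0.5, -0.1, -2.8]
width: 40.5
```

```bash
python3 plan.py 450 -100 150 0;python3 wr.py w5;  python3 -c "
from cell import *;import cv2;c=capture('side');cv2.imwrite('pics/s1.png',c['image'][:,:,::-1]);print(read_state()['moment'],read_state()['eef_rot'])"
```

```text
t 5.25 pos [ 440.2 -314.8  151. ] az -0.07 w 40.5 F [-0.5 -0.1 -2.8] | cmd [  0.96 -21.48   0.13] yaw -0.07 rows 4.3
[ 440.15901991 -314.8178367   151.00198112] [-0.16  0.35  0.89  1.75 -0.29  1.19  0.82] 0.0120606069680948
[-2.93132285e-01  1.04051524e-04  2.87244324e-02] [[ 0.99999506 -0.00149172 -0.00276569]
 [-0.00148844 -0.99999819  0.00118773]
 [-0.00276746 -0.00118361 -0.99999547]]
```

View pics/w5.png

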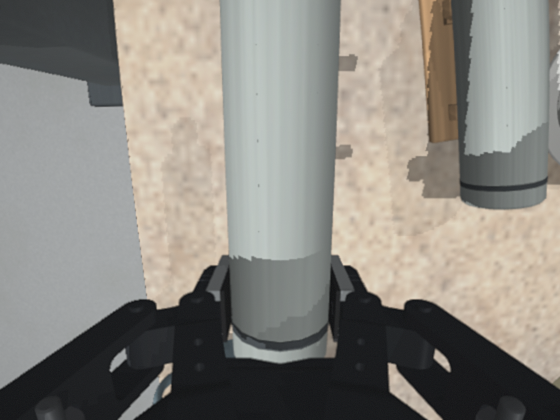

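View pics/s1.png

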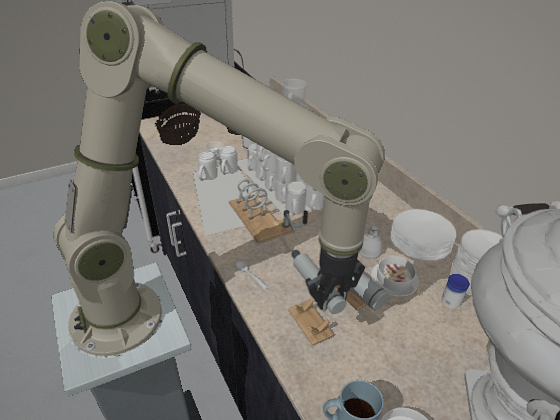

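```bash
python3 - <<'E'
import cv2
for n in ("w4","w5"):
    t=cv2.imread(f"pics/{n}.png")
    a=cv2.resize(t[0:130,200:360],None,fx=4.5,fy=4.5,interpolation=cv2.INTER_CUBIC); cv2.imwrite(f"pics/{n}A.png",a)
    b=cv2.resize(t[230:370,200:360],None,fx=4.2,fy=4.2,interpolation=cv2.INTER_CUBIC); cv2.imwrite(f"pics/{n}B.png",b)
E
```

```text
(no output)
```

View pics/w4A.png

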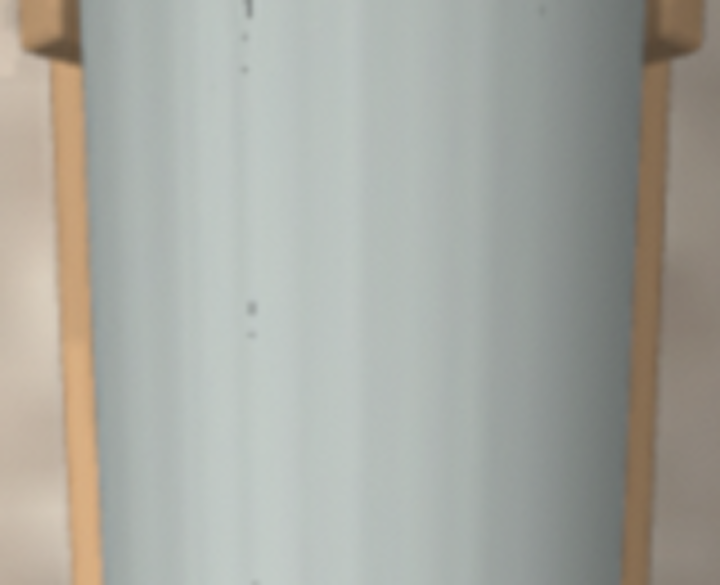

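View pics/w5A.png

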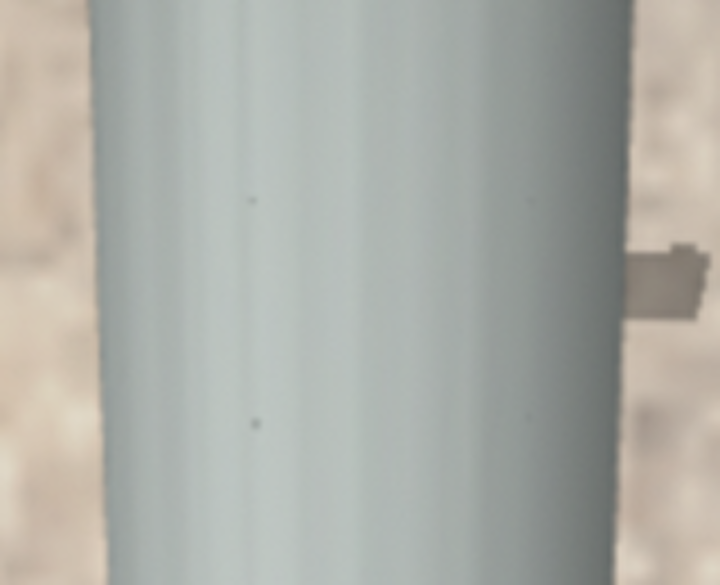

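View pics/w5B.png

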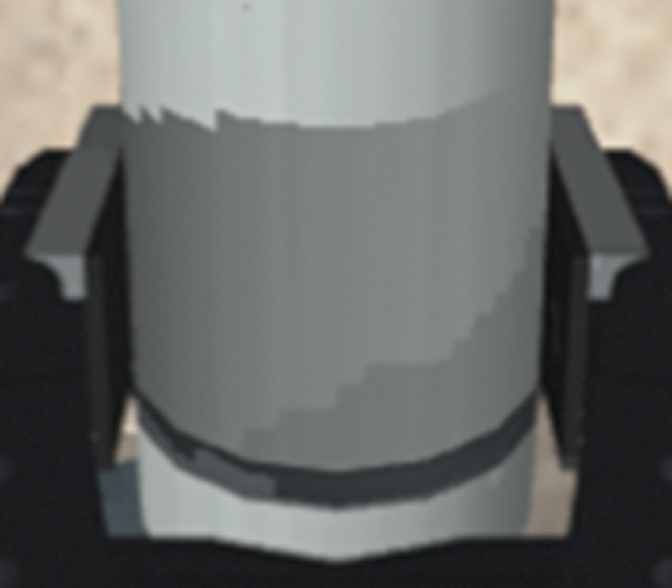

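```bash
cat > fitt.py <<'E'
from h import *
def ray(c,px):
    q=cv2.undistortPoints(np.array([[px]],float),c["K"],c["distortion"])[0,0]
    T=c["hand_eye"]; d=T[:3,:3]@np.array([q[0],-q[1],-1]); return T[:3,3],d/np.linalg.norm(d)
def fit(n,es):
    w=pickle.load(open(f"pics/{n}.pkl","rb"))
    def f(p): # x,z at y=0, yaw, pitch ; axis dir approx -y
        a=np.array([p[2],-1,p[3]]);a/=np.linalg.norm(a);o=np.array([p[0],0,p[1]]);r=[]
        for px in es:
            C,d=ray(w,px); k=np.cross(a,d); k/=np.linalg.norm(k); r.append(abs((C-o)@k)-21)
        return r
    r=least_squares(f,[0,-20,0,0]);print(n,"x,z at grip",r.x[:2].round(1),"yaw,pitch(+=cap toward down) deg",np.degrees(r.x[2:]).round(2),r.fun.round(2)); return r.x
A=lambda x,y:np.array([200+x/4.5-.4,y/4.5-.4]);B=lambda x,y:np.array([200+x/4.2-.4,230+y/4.2-.4])
if __name__=="__main__":
    fit("w4",[A(83,0),A(645,0),A(93,290),A(634,290),A(103,570),A(622,570)])
    fit("w5",[A(90,0),A(634,0),A(99,290),A(624,290),A(109,570),A(613,570),B(118,50),B(551,50)])
E
python3 fitt.py
```

```text
w4 x,z at grip [ -1.4 -19.5] yaw,pitch(+=cap toward down) deg [ 0.17 -0.2 ] [ 0.01 -0.   -0.02  0.    0.01 -0.  ]
w5 x,z at grip [ -1.6 -18. ] yaw,pitch(+=cap toward down) deg [0.23 1.13] [ 0.07  0.01 -0.02 -0.   -0.11 -0.02  0.06  0.01]
```

```bash
python3 - <<'E'
from h import *
w3=pickle.load(open("pics/w3.pkl","rb"))
W=lambda x,y:np.array([180+x/2-.25,20+y/2-.25])
b=onz(w3,W(213,440),63.5); tl=onz(w3,W(213,477),63.5); sh=onz(w3,W(215,10),63.5); print(b,tl,sh,"band ahead of tail",b[1]-tl[1], sh[1]-tl[1])
w5=pickle.load(open("pics/w5.pkl","rb"))
B=lambda x,y:np.array([200+x/4.2-.4,230+y/4.2-.4])
p=onz(w5,B(338,487),-18.3-21,T=w5["hand_eye"]);print("band tool",p)
off=b[1]-tl[1]; print("grip ahead of tail:",off+p[1], "grip behind centre",100-off-p[1])
E
```

```text
[ 441.04797787 -326.39211636] [ 441.12539642 -341.90259129] [ 441.08522651 -175.2966253 ] band ahead of tail 15.510474927861708 166.60596598319052
band tool [  -1.78187346 -256.62189127]
grip ahead of tail: -241.11141634148441 grip behind centre 341.1114163414844
```

```bash
python3 - <<'E'
from fitt import *
w5=pickle.load(open("pics/w5.pkl","rb"))
for z in (-39,-39.7):
    C,d=ray(w5,B(338,487)); p=C+d*(z-C[2])/d[2]; print(p, "grip ahead of tail",15.5+p[1])
E
python3 plan.py 450 -130 155 0
```

```text
[ -1.23435594  11.7002847  -39.        ] grip ahead of tail 27.200284699474636
[ -1.23455489  11.15104308 -39.7       ] grip ahead of tail 26.651043076708476
t 5.35 pos [ 440.1 -315.   150.8] az -0.09 w 40.4 F [-0.3  0.1 -3.1] | cmd [  0.97 -18.5   -0.4 ] yaw -0.09 rows 3.7
```

```bash
python3 - <<'E'
from h import *
w=pickle.load(open("pics/w1.pkl","rb"));WB=lambda x,y:np.array([290+x/5-.4,150+y/5-.4])
print(onz(w,WB(235,485),62),onz(w,WB(280,400),62),onz(w,WB(400,430),66))
E
```

```text
[544.48438891  41.64259137] [554.99638504  65.3808967 ] [586.04178507  58.58487009]
```

Call:
send_rows --targets '[0,-4,-0.4,0,1,0.4,-8,-0.4,0,1,0.6,-13,-0.4,0,1,1,-18,-0.4,0,1,1.4,-23,-0.4,0,1]' --newtons 80

```text
time_s: 5.85
tool_pos: [454.3, -84.2, 155.5]
eef_rot: [[1.0, -0.002, -0.002], [-0.002, -1.0, -0.0], [-0.002, 0.0, -1.0]]
wrist_force: [1.2, -0.0, -3.6]
width: 39.6
```

```bash
python3 plan.py 502 0 150 0
```

```text
t 5.85 pos [454.3 -84.2 155.5] az -0.11 w 39.6 F [ 1.2 -0.  -3.6] | cmd [ 4.76 -8.43  0.54] yaw -0.11 rows 1.9
```

Call:
send_rows --targets '[1.6,-3,0.3,0,1,3.2,-6,0.5,0,1,4.7,-8,2,0,1,4.7,-8,5,0,1,4.7,-8,7.5,0,1]'

```text
time_s: 6.35
tool_pos: [501.6, -5.2, 79.0]
eef_rot: [[1.0, 0.001, -0.002], [0.001, -1.0, -0.001], [-0.002, 0.001, -1.0]]
wrist_force: [0.8, 0.3, -3.6]
width: 40.1
```

Call:
send_rows --targets '[0,0,0,0,1,0,0,0,0,1]'

```text
time_s: 6.55
tool_pos: [501.7, -6.7, 81.0]
eef_rot: [[1.0, -0.002, -0.002], [-0.002, -1.0, -0.001], [-0.002, 0.001, -1.0]]
wrist_force: [-0.4, -0.1, -3.2]
width: 40.0
```

```bash
python3 plan.py 501.6 0 68 0;python3 wr.py w6; python3 -c "
from cell import *;import cv2;c=capture('side');cv2.imwrite('pics/s2.png',c['image'][:,:,::-1]);cv2.imwrite('pics/s2A.png',cv2.resize(c['image'][140:290,190:350,::-1],None,fx=4,fy=4,interpolation=2))"
```

```text
t 6.55 pos [501.7  -6.7  81. ] az -0.13 w 40.0 F [-0.4 -0.1 -3.2] | cmd [-0.01 -0.67  1.3 ] yaw -0.13 rows 0.3
[501.67480309  -6.65276184  81.0256443 ] [-0.68  0.31  0.74  1.92 -0.24  1.    0.17] 0.031152712417895224
```

View pics/w6.png

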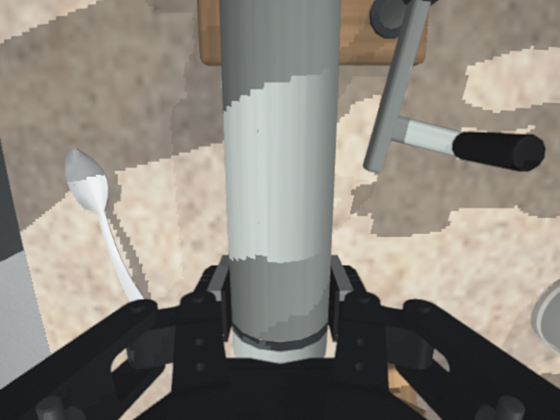

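View pics/s2A.png

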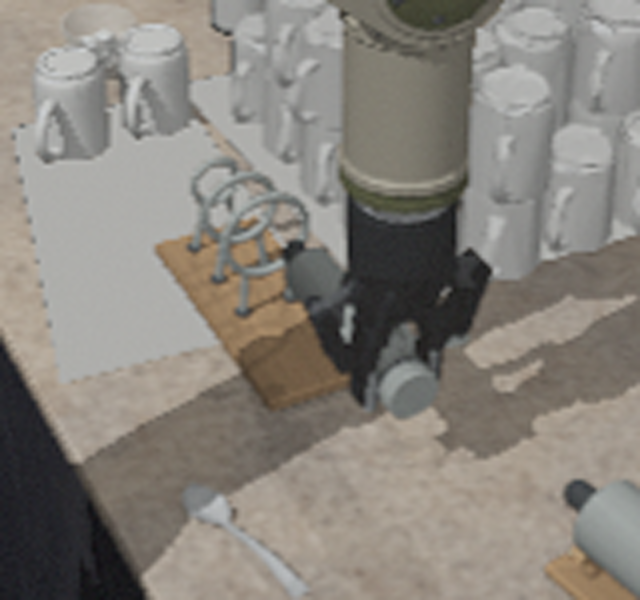

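```bash
python3 - <<'E'
import cv2
t=cv2.imread("pics/w6.png")
cv2.imwrite("pics/w6A.png",cv2.resize(t[0:130,200:360],None,fx=4.5,fy=4.5,interpolation=cv2.INTER_CUBIC))
from h import *
w=pickle.load(open("pics/w6.pkl","rb")); print(onz(w,(365,166),62),onz(w,(386,2),69),onz(w,(371,100),62))
E
```

```text
[543.21932588  42.48728931] [546.53999981 114.60048173] [544.16364397  74.13108917]
```

View pics/w6A.png

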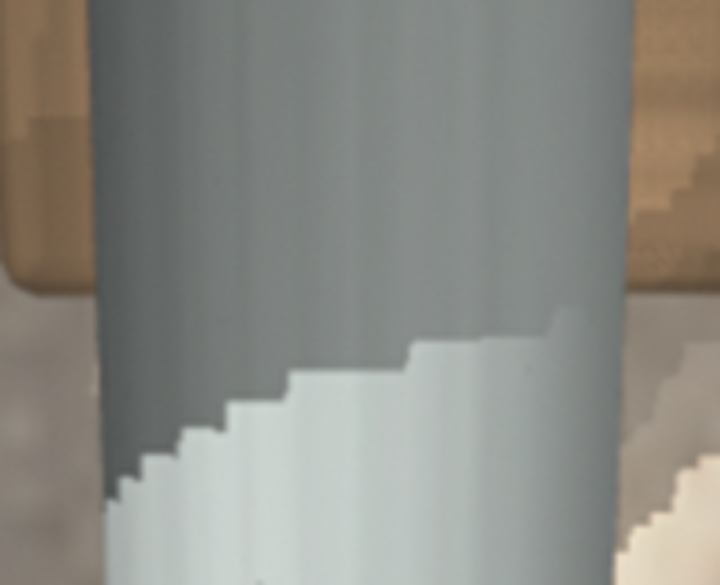

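Call:
send_rows --targets '[0,-2,1,-0.3,1,0,-4,1.1,-0.3,1,0,-6.5,1.1,-0.3,1,0,-9,1.1,-0.3,1,0,-9,1.1,-0.3,1]'

```text
time_s: 7.15
tool_pos: [502.8, 89.4, 71.1]
eef_rot: [[1.0, 0.01, 0.001], [0.01, -1.0, 0.003], [0.001, -0.003, -1.0]]
wrist_force: [0.1, -0.0, -3.5]
width: 39.8
```

Call:
send_rows --targets '[0,0,0,0,1,0,0,0,0,1]'

```text
time_s: 7.35
tool_pos: [502.8, 83.5, 70.9]
eef_rot: [[1.0, 0.003, 0.001], [0.003, -1.0, 0.0], [0.001, -0.0, -1.0]]
wrist_force: [0.4, 0.5, -2.9]
width: 40.0
```

```bash
python3 plan.py 501.8 115 65 0.2;python3 wr.py w7; python3 -c "
from cell import *;import cv2;c=capture('side');cv2.imwrite('pics/s3A.png',cv2.resize(c['image'][140:290,190:350,::-1],None,fx=4,fy=4,interpolation=2))
c=capture('top');cv2.imwrite('pics/t3A.png',cv2.resize(c['image'][170:260,190:330,::-1],None,fx=5,fy=5,interpolation=2))"
```

```text
t 7.35 pos [502.8  83.5  70.9] az 0.18 w 40.0 F [ 0.4  0.5 -2.9] | cmd [-0.09 -3.15  0.59] yaw -0.02 rows 0.6
[502.8149056   83.51442578  70.89859046] [-0.81  0.33  0.69  1.91 -0.25  0.98 -0.  ] 0.009876260397017273
```

View pics/w7.png

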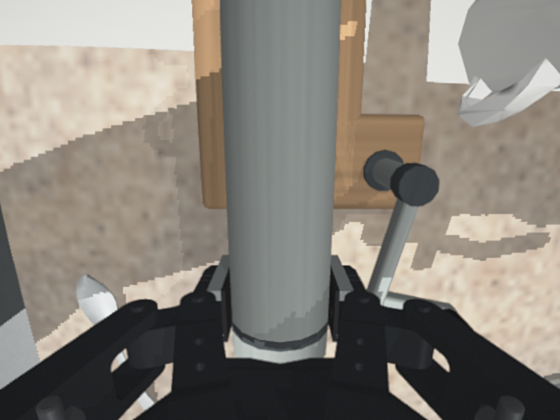

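View pics/s3A.png

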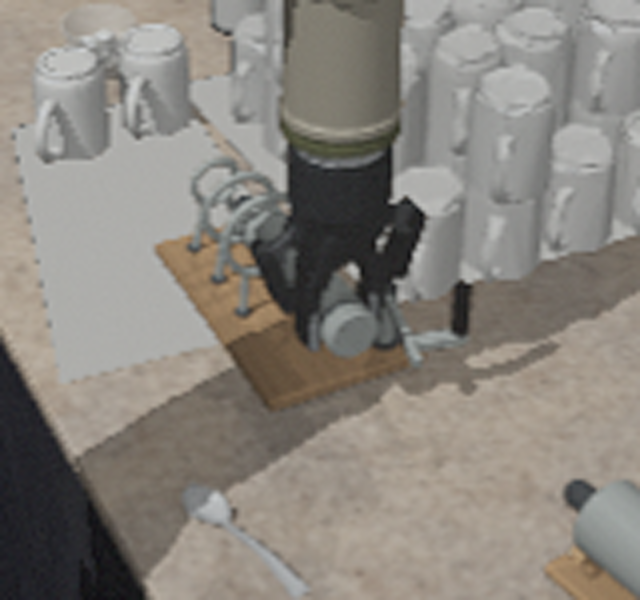

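View pics/t3A.png

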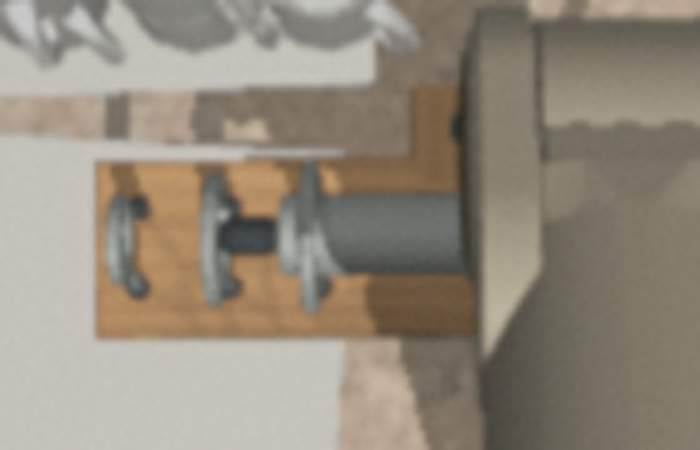

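Call:
send_rows --targets '[-0.1,-1,0.3,0,1,-0.1,-2,0.6,0,1,-0.1,-3,0.8,0,1,-0.1,-3.7,0.8,0,1,-0.1,-3.7,0.8,0,1]'

```text
time_s: 8.0
tool_pos: [501.1, 122.7, 62.1]
eef_rot: [[1.0, 0.006, -0.0], [0.006, -1.0, 0.0], [-0.0, -0.0, -1.0]]
wrist_force: [0.2, -0.1, -2.8]
width: 39.7
```

Call:
send_rows --targets '[0,0,0,0,1,0,0,0,0,1]'

```text
time_s: 8.2
tool_pos: [501.5, 120.4, 62.5]
eef_rot: [[1.0, 0.003, 0.0], [0.003, -1.0, -0.0], [0.0, 0.0, -1.0]]
wrist_force: [0.2, 0.2, -2.5]
width: 39.9
```

```bash
python3 plan.py 501.4 140 62 0.2; python3 -c "
from cell import *;import cv2;c=capture('side');cv2.imwrite('pics/s4A.png',cv2.resize(c['image'][160:250,220:320,::-1],None,fx=6,fy=6,interpolation=2))
c=capture('top');cv2.imwrite('pics/t4A.png',cv2.resize(c['image'][180:250,200:310,::-1],None,fx=7,fy=7,interpolation=2))"
```

```text
t 8.2 pos [501.5 120.4  62.5] az 0.18 w 39.9 F [ 0.2  0.2 -2.5] | cmd [ 0.   -1.96  0.05] yaw -0.02 rows 0.4
```

View pics/s4A.png

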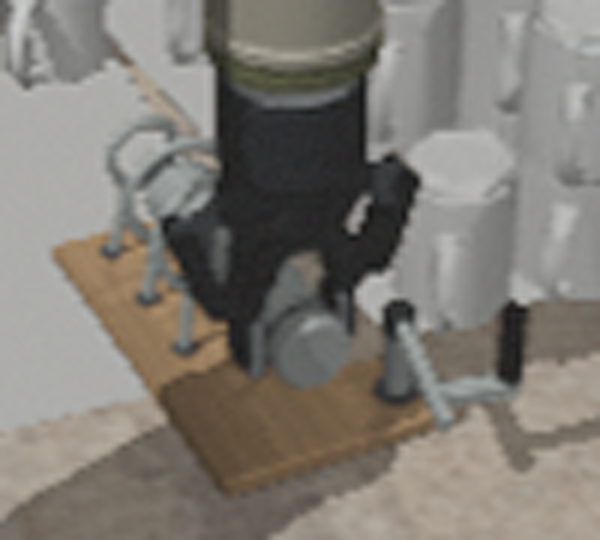

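View pics/t4A.png

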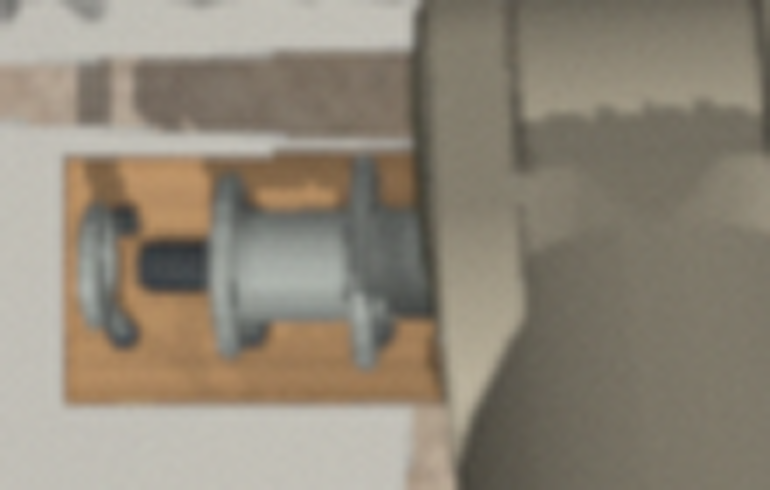

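Call:
send_rows --targets '[0,-0.8,0,0,1,0,-1.6,0,0,1,0,-2.4,0,0,1,0,-3,0,0,1,0,-3,0,0,1]'

```text
time_s: 8.8
tool_pos: [501.1, 152.5, 62.3]
eef_rot: [[1.0, 0.006, -0.0], [0.006, -1.0, 0.0], [-0.0, -0.0, -1.0]]
wrist_force: [0.1, -0.3, -4.0]
width: 40.2
```

Call:
send_rows --targets '[0,0,0,0,1,0,0,0,0,1]'

```text
time_s: 9.0
tool_pos: [501.3, 150.5, 62.4]
eef_rot: [[1.0, 0.003, -0.0], [0.003, -1.0, -0.0], [-0.0, 0.0, -1.0]]
wrist_force: [-0.2, -0.5, -3.1]
width: 40.2
```

```bash
python3 plan.py 501.4 160 62 0.2; python3 -c "
from cell import *;import cv2
c=capture('top');cv2.imwrite('pics/t5A.png',cv2.resize(c['image'][180:250,200:310,::-1],None,fx=7,fy=7,interpolation=2))"
```

```text
t 9.0 pos [501.3 150.5  62.4] az 0.18 w 40.2 F [-0.2 -0.5 -3.1] | cmd [ 0.02 -0.95  0.04] yaw -0.02 rows 0.2
```

View pics/t5A.png

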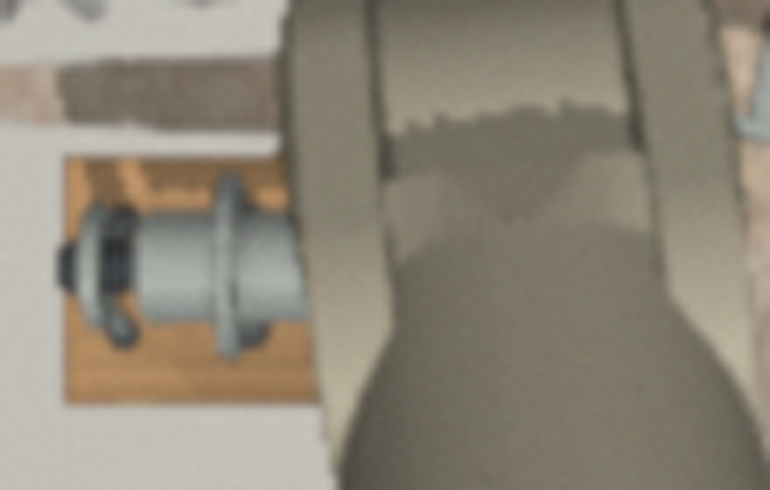

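Call:
send_rows --targets '[0,-0.3,0,0,1,0,-0.6,0,0,1,0,-0.9,0,0,1,0,-0.9,0,0,1]'

```text
time_s: 9.45
tool_pos: [501.1, 160.7, 62.3]
eef_rot: [[1.0, 0.005, -0.0], [0.005, -1.0, 0.0], [-0.0, -0.0, -1.0]]
wrist_force: [-0.3, -0.4, -3.1]
width: 40.0
```

Call:
send_rows --targets '[0,-0.2,0,0,1,0,-0.3,0,0,1,0,-0.3,0,0,1]'

```text
time_s: 9.75
tool_pos: [501.2, 163.1, 62.4]
eef_rot: [[1.0, 0.004, -0.0], [0.004, -1.0, -0.0], [-0.0, 0.0, -1.0]]
wrist_force: [0.8, -0.5, -3.6]
width: 40.0
```

Call:
send_rows --targets '[0,-0.1,0,0,1,0,-0.2,0,0,1,0,-0.2,0,0,1]'

```text
time_s: 10.05
tool_pos: [501.1, 164.0, 62.2]
eef_rot: [[1.0, 0.003, -0.0], [0.003, -1.0, -0.001], [-0.0, 0.001, -1.0]]
wrist_force: [-1.0, -4.6, -2.6]
width: 39.9
```

Call:
send_rows --targets '[0,-0.1,0,0,1,0,-0.2,0,0,1,0,-0.2,0,0,1]'

```text
time_s: 10.35
tool_pos: [501.0, 164.1, 61.9]
eef_rot: [[1.0, 0.001, -0.001], [0.001, -1.0, -0.003], [-0.001, 0.003, -1.0]]
wrist_force: [-0.3, -9.7, -3.1]
width: 39.6
```

Call:
send_rows --targets '[0,0.1,0.1,0,1,0,0.2,0.2,0,1,0,0.2,0.3,0,1,0,0.2,0.3,0,1]'

```text
time_s: 10.75
tool_pos: [501.3, 164.3, 59.3]
eef_rot: [[1.0, 0.003, -0.0], [0.003, -1.0, -0.001], [-0.0, 0.001, -1.0]]
wrist_force: [-0.2, -5.9, -1.3]
width: 40.0
```

```bash
python3 plan.py 501.4 164 57 0; python3 -c "
from cell import *;import cv2
print(read_state()['moment'])
c=capture('side');cv2.imwrite('pics/s6A.png',cv2.resize(c['image'][160:250,220:320,::-1],None,fx=6,fy=6,interpolation=2))"
```

```text
t 10.75 pos [501.3 164.3  59.3] az 0.18 w 40.0 F [-0.2 -5.9 -1.3] | cmd [0.01 0.03 0.23] yaw 0.18 rows 0.0
[-1.04231748  0.13578301  0.06898119]
```

View pics/s6A.png

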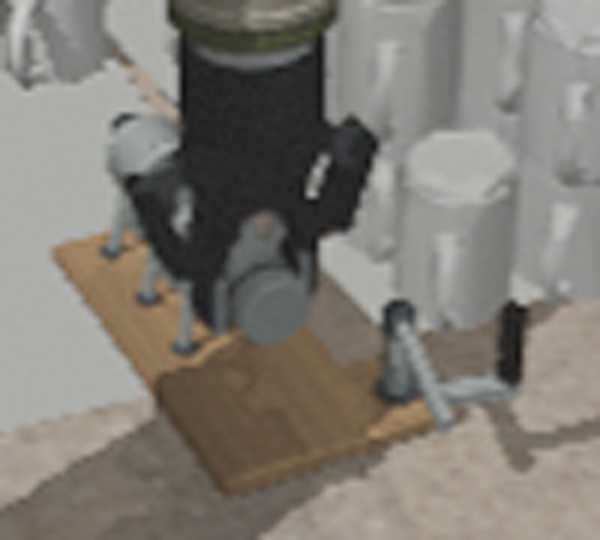

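Call:
send_rows --targets '[0,0,0.1,0,1,0,0,0.2,0,1,0,0,0.2,0,1]'

```text
time_s: 11.1
tool_pos: [501.4, 164.3, 57.5]
eef_rot: [[1.0, 0.003, 0.0], [0.003, -1.0, -0.0], [0.0, 0.0, -1.0]]
wrist_force: [-0.8, -5.9, 1.0]
width: 39.9
```

Call:
send_rows --targets '[0,0,0,0,0.5,0,0,0,0,0.4,0,0,0,0,0.3,0,0,0,0,0.2,0,0,0,0,0.2]' --newtons 20

```text
time_s: 11.6
tool_pos: [501.2, 165.3, 57.5]
eef_rot: [[1.0, 0.004, 0.0], [0.004, -1.0, 0.0], [0.0, -0.0, -1.0]]
wrist_force: [-0.3, -0.5, -0.5]
width: 68.2
```

```bash
python3 plan.py 501.4 164 180 0; python3 wr.py w8
```

```text
t 11.6 pos [501.2 165.3  57.5] az 0.24 w 68.2 F [-0.3 -0.5 -0.5] | cmd [  0.02   0.12 -12.25] yaw 0.24 rows 2.5
[501.23762772 165.25150845  57.45845752] [-0.91  0.39  0.65  1.87 -0.28  0.97 -0.14] 0.0030618004935425826
```

View pics/w8.png

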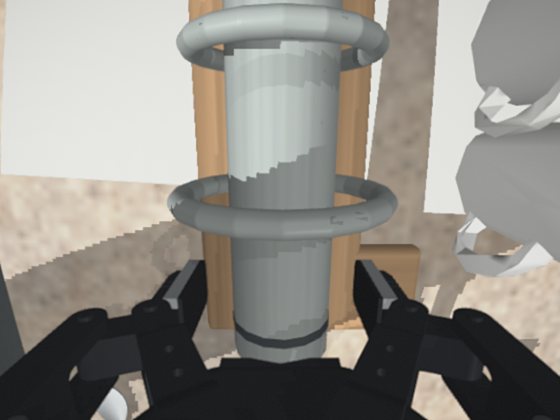

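Call:
send_rows --targets '[0,0,-1.5,0,0.2,0,0,-4,0,0.2,0,0,-8,0,0.2,0,0.5,-12,0,0.2,0,2,-15,0,0.2]'

```text
time_s: 12.15
tool_pos: [501.8, 146.0, 211.0]
eef_rot: [[1.0, 0.006, 0.002], [0.006, -1.0, 0.002], [0.002, -0.002, -1.0]]
wrist_force: [0.8, 0.6, -0.2]
width: 68.6
```

Call:
send_rows --targets '[0.5,4,0,0,0.5,1.5,8,0,0,1,2,10,0,0,1,2,10,0,0,1]'

```text
time_s: 12.55
tool_pos: [522.3, 40.4, 209.0]
eef_rot: [[1.0, -0.003, 0.002], [-0.003, -1.0, -0.001], [0.002, 0.001, -1.0]]
wrist_force: [0.3, 0.3, 0.3]
width: 10.3
```

```bash
python3 wr.py w9; python3 - <<'E'
from h import *
from cell import *
w=pickle.load(open("pics/w6.pkl","rb"))
print("knob top",onz(w,(530,153),111),"bottom",onz(w,(466,146),68))
t=pickle.load(open("pics/top0.pkl","rb")); print("disp",onz(t,(362,120),100))
for n in ("side","top"):
    c=capture(n); pickle.dump(c,open(f"pics/{n}9.pkl","wb"))
    im=c['image'][160:250,220:320] if n=="side" else c['image'][170:250,195:325]
    cv2.imwrite(f'pics/{n}9A.png',cv2.resize(im[:,:,::-1],None,fx=6,fy=6,interpolation=2))
E
python3 plan.py 619 65 205 18.7
```

```text
[522.26207813  40.44719267 208.96625327] [-0.81  0.21  0.79  1.71 -0.15  1.28  0.  ] 0.059207221587966735
knob top [589.96075255  53.72856784] bottom [590.47303208  53.17642397]
disp [752.86093634 -79.51818869]
t 12.7 pos [521.6  45.9 207.9] az 0.25 w -0.3 F [-0.5  0.7 -0.7] | cmd [ 9.75 -1.87  0.29] yaw -18.45 rows 2.0
```

View pics/w9.png

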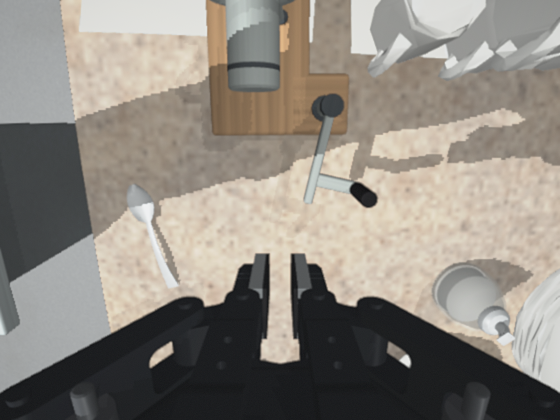

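View pics/side9A.png

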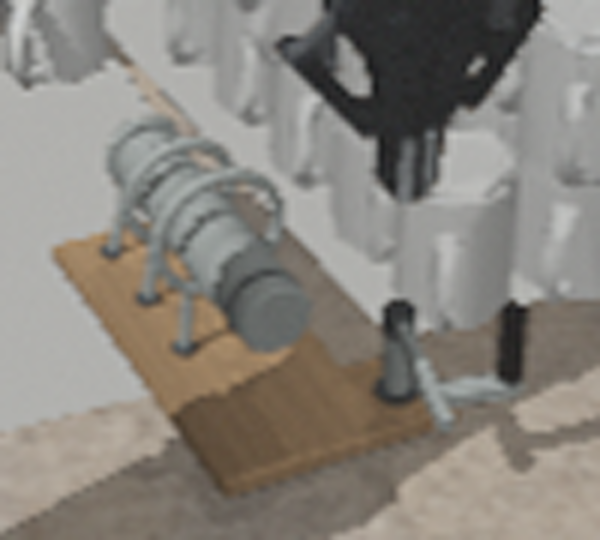

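View pics/top9A.png

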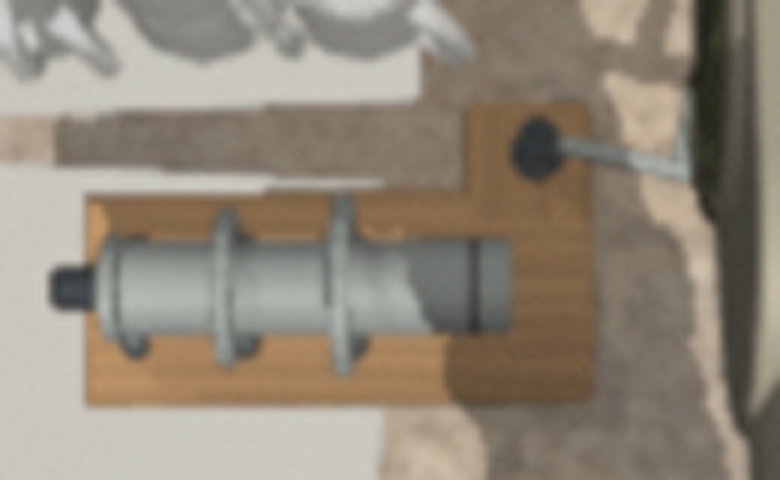

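Call:
send_rows --targets '[4,-0.8,0,-6,1,8,-1.6,0,-12,1,10,-1.9,2,-18.4,1,10,-1.9,6,-18.4,1,10,-1.9,8,-18.4,1]'

```text
time_s: 13.2
tool_pos: [620.3, 66.5, 123.7]
eef_rot: [[0.947, 0.322, -0.004], [0.322, -0.947, -0.001], [-0.004, -0.001, -1.0]]
wrist_force: [-0.6, 0.3, 0.0]
width: 0.2
```

Call:
send_rows --targets '[0,0,0,0,1,0,0,0,0,1]'

```text
time_s: 13.4
tool_pos: [621.5, 65.7, 127.9]
eef_rot: [[0.947, 0.321, -0.0], [0.321, -0.947, 0.0], [-0.0, -0.0, -1.0]]
wrist_force: [0.8, 0.0, 0.6]
width: 0.4
```

```bash
python3 plan.py 621 65 77 18.9; python3 wr.py w10
```

```text
t 13.4 pos [621.5  65.7 127.9] az 18.71 w 0.4 F [0.8 0.  0.6] | cmd [-0.07  0.05  5.09] yaw -0.19 rows 1.0
[621.54793752  65.69855988 127.91433992] [-0.63  0.52  0.67  1.54 -0.34  1.21  0.42] 0.025510998584890067
```

View pics/w10.png

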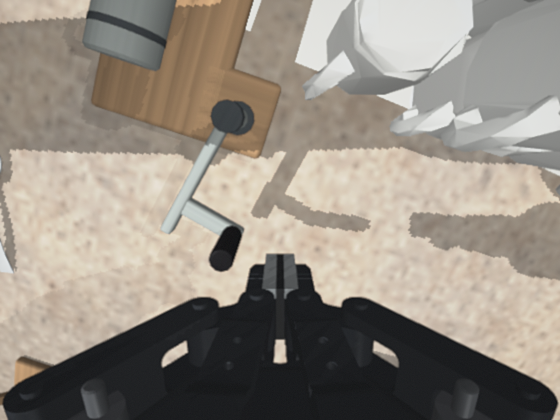

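Call:
send_rows --targets '[0,0,2,0,1,0,0,4,0,1,0,0,5.1,0,1,0,0,5.1,0,1]'

```text
time_s: 13.85
tool_pos: [621.2, 64.8, 76.2]
eef_rot: [[0.947, 0.32, -0.001], [0.32, -0.947, 0.0], [-0.001, -0.0, -1.0]]
wrist_force: [-0.2, 0.3, -0.7]
width: -0.1
```

```bash
cat > arc.py <<'E'
import sys
from h import *
from cell import read_state
# args: phi list (deg)
piv=np.array([565.3,125.8])
s=read_state();R=s["eef_rot"];p=s["tool_pos"];a=np.degrees(np.arctan2(R[1,0],R[0,0]))
rel=p[:2]-piv
print("t",s["time_s"],p.round(1),"az",a.round(1),"F",s["wrist_force"].round(1),"phi now",round((np.degrees(np.arctan2(-65.4,45.0))-np.degrees(np.arctan2(rel[1],rel[0])))%360,1),"r",np.linalg.norm(rel).round(1))
for ph in map(float,sys.argv[1:]):
    f=np.radians(-ph); q=piv+Rz(f)[:2,:2]@np.array([45.0,-65.4])
    az=18.9-ph
    d=R.T@np.array([*(q-p[:2]),77-p[2]])/10
    print(ph,d.round(2),"yaw",round(a-az,1),"at",q.round(1))
E
python3 arc.py -8 0 5 10 16 22
```

```text
t 13.85 [621.2  64.8  76.2] az 18.6 F [-0.2  0.3 -0.7] phi now 352.0 r 82.7
-8.0 [-0.13 -0.3  -0.08] yaw -8.3 at [619.   67.3]
0.0 [-1.17  0.07 -0.08] yaw -0.3 at [610.3  60.4]
5.0 [-1.85  0.23 -0.08] yaw 4.7 at [604.4  56.7]
10.0 [-2.53  0.33 -0.08] yaw 9.7 at [598.3  53.6]
16.0 [-3.36  0.38 -0.08] yaw 15.7 at [590.5  50.5]
22.0 [-4.19  0.33 -0.08] yaw 21.7 at [582.5  48.3]
```

Call:
send_rows --targets '[-0.6,0.1,0,0,1,-1.2,0.1,0,0,1,-1.9,0.2,0,4.7,1,-2.5,0.3,0,9.7,1,-3.4,0.4,0,15.7,1]'

```text
time_s: 14.35
tool_pos: [591.0, 49.6, 77.7]
eef_rot: [[0.999, 0.047, 0.002], [0.047, -0.999, 0.001], [0.002, -0.001, -1.0]]
wrist_force: [0.6, 0.3, 0.8]
width: -0.2
```

```bash
python3 arc.py 20 25 30 35 40 45; python3 wr.py w11
```

```text
t 14.35 [591.   49.6  77.7] az 2.7 F [0.6 0.3 0.8] phi now 15.9 r 80.4
20.0 [-0.58  0.04  0.07] yaw 3.8 at [585.2  49. ]
25.0 [-1.26  0.15  0.07] yaw 8.8 at [578.4  47.5]
30.0 [-1.96  0.2   0.07] yaw 13.8 at [571.6  46.7]
35.0 [-2.65  0.19  0.07] yaw 18.8 at [564.6  46.4]
40.0 [-3.34  0.13  0.06] yaw 23.8 at [557.7  46.8]
45.0 [-4.02 -0.    0.06] yaw 28.8 at [550.9  47.7]
[591.00431525  49.60175533  77.71346337] [-0.68  0.52  0.73  1.68 -0.38  1.08  0.21] 0.9162271755714284
```

View pics/w11.png

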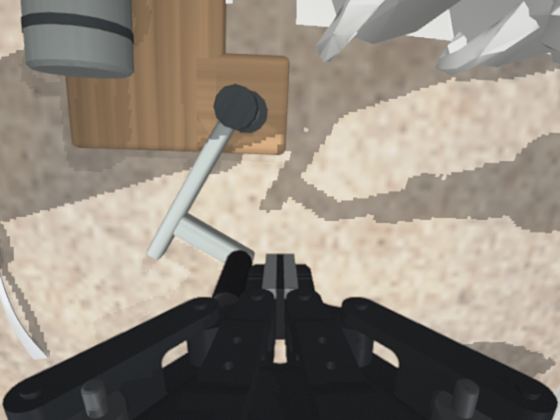

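Call:
send_rows --targets '[-0.6,0,0,3.8,1,-1.3,0.1,0,8.8,1,-2,0.2,0,13.8,1,-2.7,0.2,0,18.8,1,-3.4,0.1,0,23.8,1]'

```text
time_s: 14.9
tool_pos: [557.0, 46.7, 77.4]
eef_rot: [[0.934, -0.358, 0.002], [-0.358, -0.934, 0.001], [0.001, -0.001, -1.0]]
wrist_force: [0.7, -0.6, -0.0]
width: 0.0
```

```bash
python3 arc.py 45 50 55 60 65; python3 wr.py w12
```

```text
t 14.9 [557.   46.7  77.4] az -21.0 F [ 0.7 -0.6 -0. ] phi now 40.6 r 79.5
45.0 [-0.6   0.12  0.04] yaw 5.1 at [550.9  47.7]
50.0 [-1.29  0.22  0.03] yaw 10.1 at [544.1  49.3]
55.0 [-1.98  0.26  0.03] yaw 15.1 at [537.5  51.4]
60.0 [-2.67  0.23  0.03] yaw 20.1 at [531.2  54.1]
65.0 [-3.36  0.15  0.03] yaw 25.1 at [525.   57.4]
[556.95524835  46.72336328  77.3663058 ] [-0.79  0.48  0.84  1.78 -0.41  1.06 -0.17] 0.8246805115081619
```

View pics/w12.png

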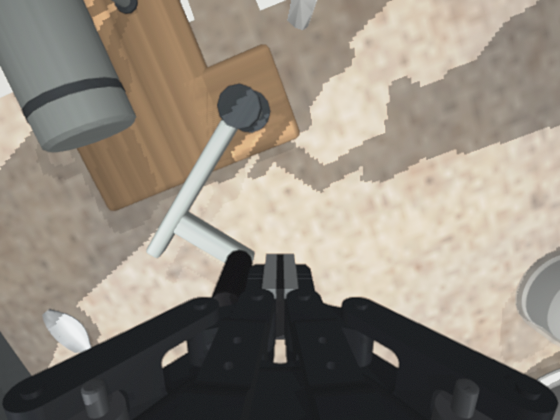

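Keeper is swinging with the finger. Continue.

Call:
send_rows --targets '[-0.6,0.1,0,5.1,1,-1.3,0.2,0,10.1,1,-2,0.2,0,15.1,1,-2.7,0.2,0,20.1,1,-3.4,0.1,0,25.1,1]'

```text
time_s: 15.45
tool_pos: [524.9, 58.1, 77.2]
eef_rot: [[0.695, -0.719, 0.001], [-0.719, -0.695, 0.001], [0.0, -0.001, -1.0]]
wrist_force: [0.5, -0.8, -0.5]
width: 0.3
```

```bash
python3 arc.py 70 75 80 84 88 90
```

```text
t 15.45 [524.9  58.1  77.2] az -46.0 F [ 0.5 -0.8 -0.5] phi now 65.3 r 78.8
70.0 [-0.62  0.2   0.01] yaw 5.1 at [519.2  61.1]
75.0 [-1.3   0.29  0.01] yaw 10.1 at [513.8  65.4]
80.0 [-1.99  0.33  0.01] yaw 15.1 at [508.7  70.1]
84.0 [-2.55  0.32  0.01] yaw 19.1 at [505.   74.2]
88.0 [-3.1   0.26  0.01] yaw 23.1 at [501.5  78.5]
90.0 [-3.37  0.22  0.01] yaw 25.1 at [499.9  80.8]
```

Call:
send_rows --targets '[-0.6,0.2,0,5.1,1,-1.3,0.3,0,10.1,1,-2,0.3,0,15.1,1,-2.6,0.3,0,19.1,1,-3.1,0.3,0,23.1,1]'

```text
time_s: 15.95
tool_pos: [508.5, 66.8, 78.7]
eef_rot: [[0.348, -0.937, 0.018], [-0.937, -0.348, -0.015], [0.02, -0.012, -1.0]]
wrist_force: [35.5, -46.9, -23.4]
width: -0.3
```

```bash
python3 arc.py 90 92 94 96 98 100; python3 wr.py w13
```

```text
t 15.95 [508.5  66.8  78.7] az -69.6 F [ 35.5 -46.9 -23.4] phi now 78.5 r 81.9
90.0 [-1.61  0.32  0.13] yaw 1.5 at [499.9  80.8]
92.0 [-1.88  0.38  0.13] yaw 3.5 at [498.4  83.1]
94.0 [-2.16  0.44  0.12] yaw 5.5 at [496.9  85.5]
96.0 [-2.43  0.48  0.11] yaw 7.5 at [495.6  87.9]
98.0 [-2.7   0.52  0.11] yaw 9.5 at [494.3  90.3]
100.0 [-2.98  0.54  0.1 ] yaw 11.5 at [493.1  92.8]
[508.48858141  66.80923501  78.68135729] [-1.09  0.46  1.1   1.92 -0.46  1.03 -1.01] 0.6856988486678814
```

View pics/w13.png

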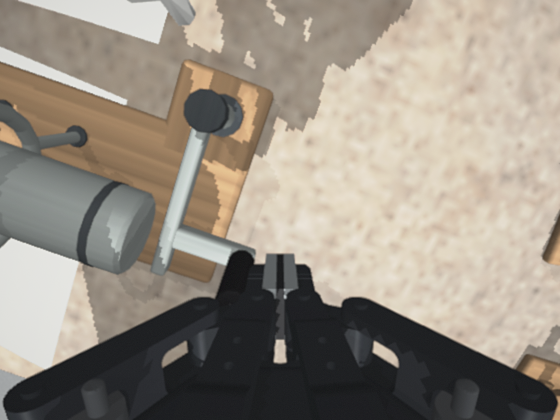

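Call:
send_rows --targets '[1,0,0,0,1,2,0,0,0,1,3,0,0,0,1,3,0,0,0,1]'

```text
time_s: 16.4
tool_pos: [511.9, 49.2, 76.7]
eef_rot: [[0.357, -0.934, 0.0], [-0.934, -0.357, 0.0], [-0.0, -0.0, -1.0]]
wrist_force: [-1.3, -0.3, 0.1]
width: 0.1
```

Call:
send_rows --targets '[1,0,-2,0,1,1,0,-5,0,1,1,0,-9,0,1,1,0,-12,0,1,1,0,-12,0,1]'

```text
time_s: 16.9
tool_pos: [517.2, 41.5, 200.1]
eef_rot: [[0.358, -0.934, 0.005], [-0.934, -0.358, 0.002], [-0.0, -0.006, -1.0]]
wrist_force: [1.1, 0.7, 0.1]
width: -0.0
```

```bash
python3 arc.py;python3 wr.py w14;  python3 - <<'E'
from h import *
from cell import *
for n in ("side","top"):
    c=capture(n); pickle.dump(c,open(f"pics/{n}14.pkl","wb"))
    im=c['image'][160:250,220:320] if n=="side" else c['image'][170:250,195:325]
    cv2.imwrite(f'pics/{n}14A.png',cv2.resize(im[:,:,::-1],None,fx=6,fy=6,interpolation=2))
E
```

```text
t 16.9 [517.2  41.5 200.1] az -69.0 F [1.1 0.7 0.1] phi now 64.2 r 97.1
[517.19828967  41.4799743  200.10158532] [-1.13  0.33  1.22  1.75 -0.32  1.28 -1.04] 0.07619245381632096
```

View pics/w14.png

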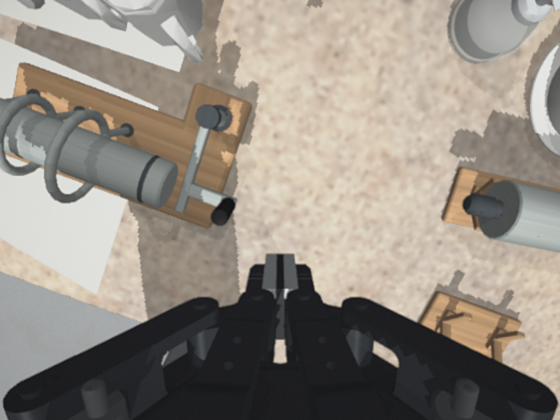

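View pics/side14A.png

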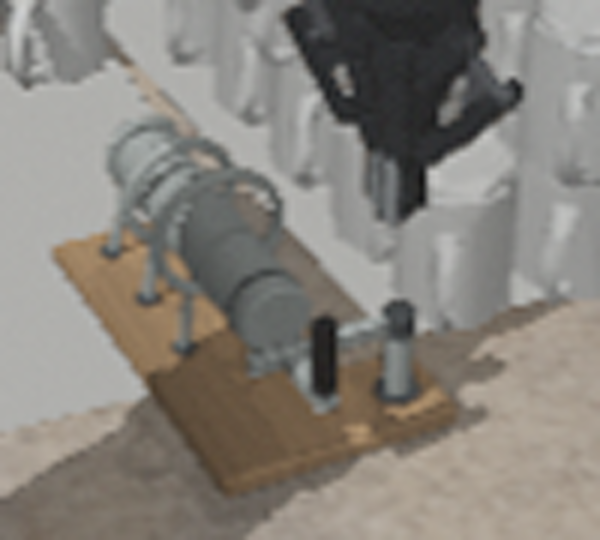

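View pics/top14A.png

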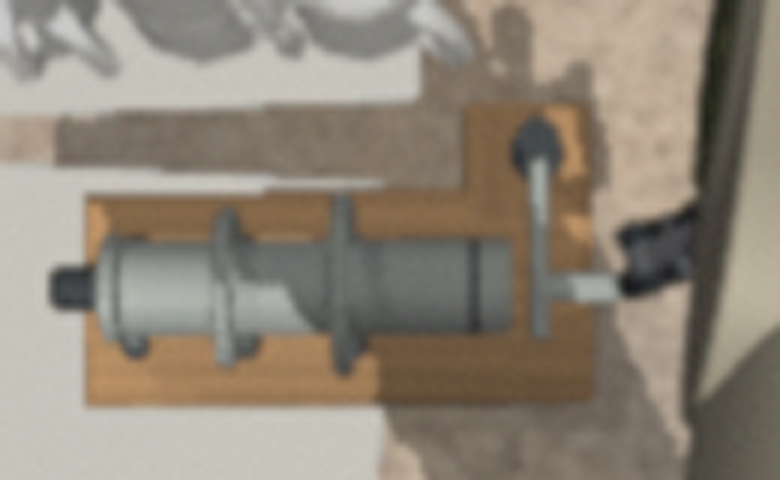

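```bash
python3 - <<'E'
import cv2
t=cv2.imread("pics/w14.png")
cv2.imwrite("pics/w14A.png",cv2.resize(t[85:235,130:260],None,fx=4.6,fy=4,interpolation=cv2.INTER_CUBIC)[:600])
E
```

```text
(no output)
```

View pics/w14A.png

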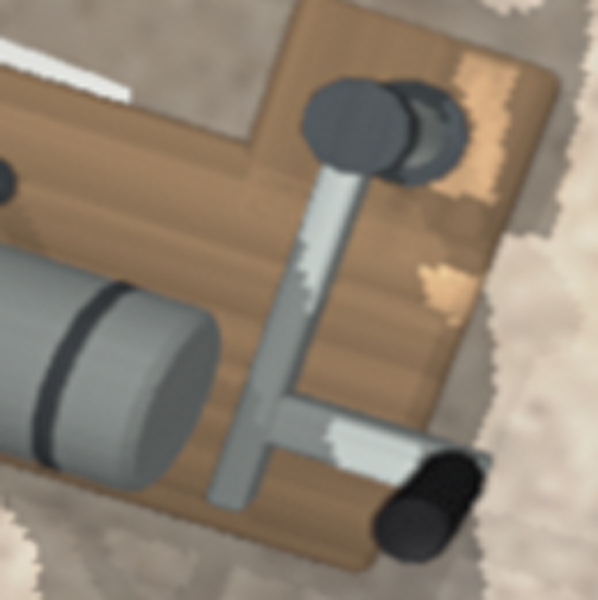

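```bash
python3 - <<'E'
from h import *
w=pickle.load(open("pics/w14.pkl","rb"))
W=lambda x,y:np.array([130+x/4.6-.4,85+y/4-.4])
P=onz(w,W(357,125),69); print("pivot",P)
a=onz(w,W(345,180),68); b=onz(w,W(228,496),68); d=b-a; print("arm centre pts",a,b,"az",np.degrees(np.arctan2(d[1],d[0])))
l1=onz(w,W(322,180),68);l2=onz(w,W(208,490),68);d=l2-l1;print("edge",l1,l2,np.degrees(np.arctan2(d[1],d[0])))
K=onz(w,W(412,530),111);d=K-P;print("knob",K,np.hypot(*d),np.degrees(np.arctan2(d[1],d[0])))
# initial
w=pickle.load(open("pics/w1.pkl","rb"));V=lambda x,y:np.array([290+x/5-.4,150+y/5-.4])
P=onz(w,V(340,172),69);a=onz(w,V(325,215),68);b=onz(w,V(248,470),68);d=b-a;print("init arm",np.degrees(np.arctan2(d[1],d[0])))
K=onz(w,V(462,508),111);d=K-P;print("knob",K,np.hypot(*d),np.degrees(np.arctan2(d[1],d[0])))
E
python3 plan.py 500 30 250 0
```

```text
pivot [566.1297951  125.20524314]
arm centre pts [554.77746767 124.04994684] [481.77004345 124.71441325] az 179.4785452282049
edge [553.30523717 127.97814216] [481.69823912 128.74880832] 179.3833813058245
knob [501.52303071  85.36251622] 75.90439311100519 -148.3380353059856
init arm -102.93957245710106
knob [588.87191365  55.10156282] 75.71801599153078 -71.49366411904718
t 17.05 pos [514.7  41.9 195.8] az -68.99 w 0.2 F [ 0.3 -0.2  0.1] | cmd [ 0.57  1.8  -5.42] yaw -68.99 rows 1.1
```

```bash
python3 plan.py 518.5 58 78 -58.3
```

```text
t 17.05 pos [514.7  41.9 195.8] az -68.99 w 0.2 F [ 0.3 -0.2  0.1] | cmd [-1.36 -0.94 11.78] yaw -10.69 rows 2.4
```

Call:
send_rows --targets '[0,0,4,-5,1,0,0,8,-10.7,1,0,0,11.7,-10.7,1,-0.7,-0.5,11.8,-10.7,1,-1.3,-0.9,11.8,-10.7,1]'

```text
time_s: 17.55
tool_pos: [518.4, 56.7, 78.0]
eef_rot: [[0.523, -0.852, -0.002], [-0.852, -0.523, -0.001], [-0.0, 0.003, -1.0]]
wrist_force: [0.8, -0.3, 0.6]
width: 0.2
```

Call:
send_rows --targets '[0,0,0,0,1,0,0,0,0,1]'

```text
time_s: 17.75
tool_pos: [520.2, 56.9, 80.0]
eef_rot: [[0.525, -0.851, 0.002], [-0.851, -0.525, 0.0], [0.001, -0.002, -1.0]]
wrist_force: [0.7, -0.2, -0.9]
width: -0.1
```

```bash
python3 plan.py 512.8 67.1 78 -58.3
```

```text
t 17.75 pos [520.2  56.9  80. ] az -58.33 w -0.1 F [ 0.7 -0.2 -0.9] | cmd [-1.25  0.09  0.2 ] yaw -0.03 rows 0.3
```

Call:
send_rows --targets '[-0.4,0.1,0.2,0,1,-0.8,0.1,0.2,0,1,-0.9,0.1,0.2,0,1,-0.9,0.1,0.2,0,1]'

```text
time_s: 18.15
tool_pos: [513.2, 63.9, 76.5]
eef_rot: [[0.525, -0.851, -0.0], [-0.851, -0.525, 0.0], [-0.0, -0.0, -1.0]]
wrist_force: [0.2, -0.4, -0.4]
width: 0.1
```

Call:
send_rows --targets '[-0.1,0,0,0,1,-0.2,0,0,0,1,-0.3,0,0,0,1,-0.3,0,0,0,1]'

```text
time_s: 18.55
tool_pos: [511.7, 66.1, 76.3]
eef_rot: [[0.524, -0.852, -0.0], [-0.852, -0.524, -0.0], [-0.0, 0.0, -1.0]]
wrist_force: [0.0, -0.2, -0.1]
width: -0.0
```

Call:
send_rows --targets '[-0.1,0,0,0,1,-0.2,0,0,0,1,-0.2,0,0,0,1]'

```text
time_s: 18.85
tool_pos: [511.5, 66.5, 76.5]
eef_rot: [[0.523, -0.852, 0.002], [-0.852, -0.523, -0.002], [0.002, -0.001, -1.0]]
wrist_force: [5.0, -3.8, -3.6]
width: 0.4
```

Call:
send_rows --targets '[-0.1,0,0,0,1,-0.2,0,0,0,1,-0.2,0,0,0,1]'

```text
time_s: 19.15
tool_pos: [511.4, 66.6, 76.7]
eef_rot: [[0.522, -0.853, 0.004], [-0.853, -0.522, -0.004], [0.005, -0.001, -1.0]]
wrist_force: [9.3, -8.9, -7.8]
width: -0.1
```

Call:
send_rows --targets '[1,0,0,0,1,2,0,0,0,1,3,0,0,0,1,3,0,-4,0,1,3,0,-8,0,1]'

```text
time_s: 19.65
tool_pos: [524.8, 42.7, 156.7]
eef_rot: [[0.523, -0.853, -0.003], [-0.853, -0.523, -0.002], [-0.0, 0.003, -1.0]]
wrist_force: [1.4, 0.6, 1.4]
width: -0.2
```

Call:
send_rows --targets '[1,-2,-4,0,1,2,-4,-8,0,1,3,-5,-10,0,1,3,-5,-10,0,1,3,-5,-10,0,1]'

```text
time_s: 20.15
tool_pos: [583.8, 43.7, 256.0]
eef_rot: [[0.523, -0.852, -0.0], [-0.852, -0.523, -0.0], [0.0, 0.001, -1.0]]
wrist_force: [0.7, -0.4, -0.9]
width: 0.0
```

```bash
python3 - <<'E'
from h import *
from cell import *
s=read_state();print(s["time_s"],s["tool_pos"].round(1),s["wrist_force"].round(1),abs(s["qvel"]).max())
for n in ("side","top"):
    c=capture(n); cv2.imwrite(f'pics/{n}15.png',c['image'][:,:,::-1])
E
```

```text
20.15 [583.8  43.7 256. ] [ 0.7 -0.4 -0.9] 0.04390987024949892
```

View pics/side15.png

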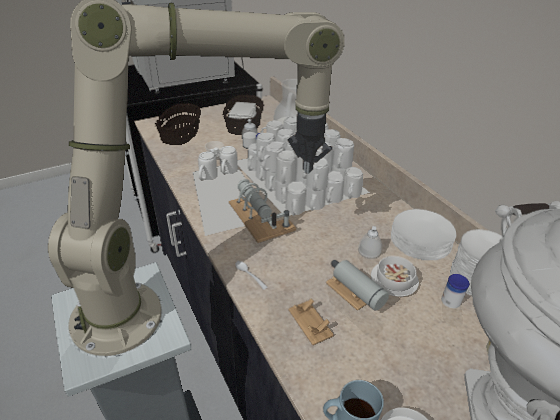

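View pics/top15.png

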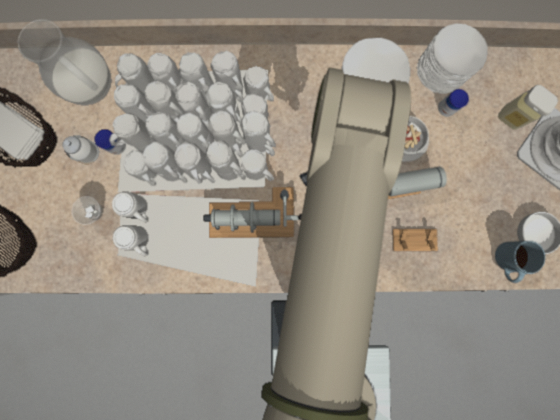

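Flask lies in the hoops with the cap through (top view, cap at px 207,217). The keeper is across behind its tail, the stout flask, spoon and mugs are unmoved, and the arm is clear. Handing in.

```bash
python3 -c "
from cell import *;print(job_done())"
```

```text
the job is handed in; nothing more can be done
None
```

The slim flask is in the cradle, cap first, with its shoulder stopped against the smallest hoop and only the cap through. The keeper is shut behind its tail. I handed the job in at about 20 s, with the arm clear of everything.

**Flask:**
- It met the small hoop at grip y = 164 mm; I had predicted 164.5 mm. The push force rose to about 10 N.
- I then lowered it onto the hoops and released it, and the pictures afterwards show it lying home.
- It drooped about 1.1° in the grip after lifting, and I allowed for that in the insertion height.

**Keeper:**
- The keeper did not start fully open; from the pictures it was at about 0.36 rad. The knob therefore met its stop earlier than I had planned.
- For a moment the fingertips pressed it with about 63 N at the wrist. That is under the 120 N wrist limit, but more than I intended, and I backed off at once. Only the closed fingertips should have been touching the knob.
- The last wrist picture shows the keeper arm straight across to within about 0.6°, with roughly 8 to 9 mm to the tail.
- A second, gentle push of up to about 15 N moved the knob by only about 0.1 mm, so it is at its stop.

**Bystanders:** The last pictures show the stout flask, spoon and mugs where they were.

**Where measurements disagreed:** The side and wrist cameras differed by several millimetres on the flask's height on its rest. The fit after gripping put it at 43.4 mm, and I used that.

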